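# Gauge the heat-sink spacers, box them by height and press the cover home

## Robot

A 7-joint arm with a two-finger parallel gripper is mounted at the origin on the work surface. World frame = base frame: x ahead of the robot, y to its left, z up, the work surface at z = 0. Lengths are in m, angles in degrees, forces in N, time in s.
With the tool pointing down it reaches from about 0.425 to 0.925 m from the base axis. Payload 6.8 kg.
Tool frame: the origin (TCP) lies midway between the tips of the shut fingers; the grasp point (between the pads) lies manip.grip_depth behind it (manip.grip_depth is the distance from the TCP to the grasp point, in m); z points along the fingers, y is the line along which they close (so a half turn about z gives the same grasp; the last joint's range is limited). The gripper opens to 88 mm and grips with 3 to 60 N. Pads are 20 mm wide; open, the fingers measure 115 mm over their backs; the gripper's body (75 mm by 178 mm) begins 61 mm behind the grasp point.
Start: joints at [-74.548, 27.33, 1.283, 89.118, -0.659, 63.558, -4.761], TCP at [0.249, 0.627, 0.223] pointing down, gripper open.
Joint ranges: [-169.35, 169.35], [-19.33, 120.38], [-80.79, 83.38], [13.8, 139.57], [-78.32, 258.32], [9.67, 109.79], [-169.56, 169.56]. Speed limits (degrees/s): [136.94, 136.94, 180, 180, 180, 180, 180].

## Interface

Orientations are given as a 3x3 rotation matrix whose columns are the frame's x, y, z axes.
In Python, from station import manip gives the robot as it stands. The module is installed in compiled form; this text tells all that it offers.
- The arm moves only by the tool drive_tool, never from a script. Its argument "motion" is a list of rows, each an object of numbers: "x", "y", "z": the shift along the tool's x, y, z normalised to -1 to 1, where 1 is 0.025 m; "yaw": the turn about the tool's z normalised to -1 to 1, where 1 is 0.08 rad; "hand": the closure, from -1 (fully open) to 1 (shut). In form: [{"x": .., "y": .., "z": .., "yaw": .., "hand": ..}, ...]. A call has 1 to 5 rows; each row shifts and turns the commanded pose from where the row before left it, along the tool's axes as they then stand; what a row does not reach is not made up. A row lasts 1/10 s, in which the tool goes at most 50 mm and 8.59 degrees, less where a joint would pass 70% of its speed; a pose out of reach is approached as far as the arm can. A call with a number of a shift or a turn outside -1 to 1 is refused whole. A call with a gripper value outside its range is refused whole. The fingers move at their own pace and stop on an object; "grip_force" is the grip in N (left out, the last holds). Time passes only in rows, so rows that do not move let the fingers close. It gives the time, the measured TCP pose, the force, the opening and the grip force at its end, in the units of the state.
- manip.read_state(): the state, without advancing time (a new reading comes with each control period).
- manip.camera(name): name is "scene" or "top" or "wrist"; returns a dict with "image" (420x560x3 uint8, blue, green, red), "fx", "fy", "cx", "cy" (pixels), "dist_coeffs" ([k1, k2, p1, p2, k3] as OpenCV has them; the pictures are not rectified), "eye" and "orientation" of the camera in the world. Camera axes: x right, y up, looking along -z (the intrinsics and any distortion apply to the point x, -y, -z); pixel columns grow to the right and rows downward; lengths in m; the calibration is good to about 2 mm. A picture is of the moment at which its call begins. There is no depth.
- manip.finish_job(): hands the job in; it is judged then, once.
The state is a dict: "time": time; "q": joint angles; "dq": joint speeds; "tau": joint torques, N m; "tool_pos": TCP position; "tool_rot": TCP orientation; "ft_force": force on the tool from outside, world axes, zero at the start; "wrist_torque": the same for the moment, N m; "opening": finger opening in m; "finger_force": force on a finger pad.
Only numpy, scipy, OpenCV 4.12 (cv2) and the standard library are available. Lean on these libraries where they do the work, as an engineer would, in place of code of your own. Each camera call takes 0.05 s, during which the arm holds its last target. There are 200 camera calls.

## Task

Working along the row from the robot's left to its right, in the order the bars stood at first, stand each spacer bar on the step gauge's plate and slide it up to the lip to feel whether it goes under (short) or butts (tall), then stand it upright in the box, tall bars in the deep bay and short ones in the shallow bay. When all are boxed, lay the cover in the box's rim and press it down until it sits level and fully home on its ledges. Leave the bottle, screwdriver and fan alone.

Things in the scene. Friction and masses are not known exactly. Their poses are not given: they have to be found in the camera images.
- spacer1: Plain aluminium spacer bar standing on the bench, 44 mm long (x) and 30 mm wide (y); it is either 36 mm tall or 30 mm tall, which must be found at the gauge; about 120 g. Origin: centre of its underside, z up. Of the five possible bars it is the leftmost one in the starting row (largest y = left); it may be absent.
- spacer2: Plain aluminium spacer bar standing on the bench, 44 mm long (x) and 30 mm wide (y); it is either 36 mm tall or 30 mm tall, which must be found at the gauge; about 120 g. Origin: centre of its underside, z up. Of the five possible bars it is the second from the left one in the starting row (largest y = left); it may be absent.
- spacer3: Plain aluminium spacer bar standing on the bench, 44 mm long (x) and 30 mm wide (y); it is either 36 mm tall or 30 mm tall, which must be found at the gauge; about 120 g. Origin: centre of its underside, z up. Of the five possible bars it is the middle one in the starting row (largest y = left); it may be absent.
- spacer4: Plain aluminium spacer bar standing on the bench, 44 mm long (x) and 30 mm wide (y); it is either 36 mm tall or 30 mm tall, which must be found at the gauge; about 120 g. Origin: centre of its underside, z up. Of the five possible bars it is the second from the right one in the starting row (largest y = left); it may be absent.
- spacer5: Plain aluminium spacer bar standing on the bench, 44 mm long (x) and 30 mm wide (y); it is either 36 mm tall or 30 mm tall, which must be found at the gauge; about 120 g. Origin: centre of its underside, z up. Of the five possible bars it is the rightmost one in the starting row (largest y = left); it may be absent.
- gauge: Fixed steel step gauge. Base plate 130 mm (x) by 70 mm (y), its upper face 5 mm above the bench; a steel lip overhangs its far (+x) half. Origin: centre of the plate's underside, z up; bars are slid in along +x.
- lip: The gauge's fixed lip, a block 60 x 70 x 14 mm whose underside is 33 mm above the gauge plate (38 mm above the bench) and whose top is 52 mm above the bench: a 30 mm bar slides under it, a 36 mm bar butts against its front face. Origin: centre of its underside; the front face is 30 mm from it towards the gauge's -x, and the column that carries it begins 35 mm behind the front face.
- lip_edge (a point): Middle of the lower front edge of the lip (38 mm above the bench); x, y and z axes as the gauge's.
- plate_mark (a point): Middle of the open part of the gauge plate, on its upper face, 35 mm in front of the lip's face.
- box: Fixed grey open spacer box, outside 172 mm (x) by 176 mm (y), walls 6 mm thick, rim 49 mm above the bench. A divider 6 mm thick along x, its top 41 mm above the bench, parts it into two bays, each 160 mm (x) by 79 mm (y): the deep one on the +y side, the shallow one on the -y side. Four 9 mm square corner ledges inside rise to 43 mm. Origin: centre of its underside, z up.
- deep_bay (a point): Centre of the deep bay's floor, 4 mm above the bench; axes as the box's. Bars up to 36 mm tall fit in it under the cover.
- shallow_bay (a point): Centre of the shallow bay's floor, 10 mm above the bench; axes as the box's. Only 30 mm bars fit in it under the cover.
- seat (a point): Centre of the cover's seat at ledge height (43 mm above the bench), axes as the box's; the seated cover's origin lies here, x along the box's x (either way round). Recess 160 x 164 mm. A spring nose in the middle of each y wall stands 4.5 mm proud: the cover laid in rests about 6 mm high on the noses; 5 to 15 N on its middle clicks it down on to the ledges.
- cover: Loose flat aluminium cover, 155 mm (x) by 159 mm (y) by 5 mm, with a black finger bar in its middle, 56 mm long (x), 14 mm wide (y), its top 31 mm above the cover's underside; about 180 g. Origin: centre of its underside, z up.
- bottle: Bystander: water bottle, 60 mm across, 190 mm tall, standing on the bench. Origin: centre of its underside.
- driver: Bystander: screwdriver lying on the bench. Leave it alone.
- fan: Bystander: black cooling fan, 80 x 80 x 25 mm, lying on the bench. Origin: centre of its underside.
Mind the look-alikes: they are no part of the job. Leave any pink or yellow look-alike of the spacer5 alone.

How it is judged (in metres and radians):
On the way, in this order (a step that is already met when the one before it is completed fails the run):
1. spacer1, standing on the gauge plate, has been slid to the lip: its nose has reached the lip's front face (within 2 mm) or gone under it (z of spacer1 in the frame of lip_edge below -0.025 m and y of spacer1 in the frame of lip_edge between -0.035 and 0.035 m and angle between spacer1's own z axis and vertical below 0.2 rad and x of spacer1 in the frame of lip_edge between -0.024 and 0.02 m), for 0.06 s.
2. spacer2, standing on the gauge plate, has been slid to the lip: its nose has reached the lip's front face (within 2 mm) or gone under it (z of spacer2 in the frame of lip_edge below -0.025 m and y of spacer2 in the frame of lip_edge between -0.035 and 0.035 m and angle between spacer2's own z axis and vertical below 0.2 rad and x of spacer2 in the frame of lip_edge between -0.024 and 0.02 m), for 0.06 s.
3. spacer3, standing on the gauge plate, has been slid to the lip: its nose has reached the lip's front face (within 2 mm) or gone under it (z of spacer3 in the frame of lip_edge below -0.025 m and y of spacer3 in the frame of lip_edge between -0.035 and 0.035 m and angle between spacer3's own z axis and vertical below 0.2 rad and x of spacer3 in the frame of lip_edge between -0.024 and 0.02 m), for 0.06 s.
4. spacer4, standing on the gauge plate, has been slid to the lip: its nose has reached the lip's front face (within 2 mm) or gone under it (z of spacer4 in the frame of lip_edge below -0.025 m and y of spacer4 in the frame of lip_edge between -0.035 and 0.035 m and angle between spacer4's own z axis and vertical below 0.2 rad and x of spacer4 in the frame of lip_edge between -0.024 and 0.02 m), for 0.06 s.
5. spacer5, standing on the gauge plate, has been slid to the lip: its nose has reached the lip's front face (within 2 mm) or gone under it (z of spacer5 in the frame of lip_edge below -0.025 m and y of spacer5 in the frame of lip_edge between -0.035 and 0.035 m and angle between spacer5's own z axis and vertical below 0.2 rad and x of spacer5 in the frame of lip_edge between -0.024 and 0.02 m), for 0.06 s.
6. the cover has been pressed home in the box (horizontal distance between cover and seat below 0.005 m and z of cover in the frame of seat between -0.0015 and 0.0015 m and angle between cover's own z axis and vertical below 0.02 rad and linear speed of cover below 0.02 m/s), for 0.2 s.
At the end, for the whole second after the job is handed in: Each bar stands upright (0.1 rad) on a bay's floor, tall in the deep bay and short in the shallow one, so that all tops are level 40 mm above the bench (2 mm); the cover is level (0.02 rad) on its ledges, its centre within 5 mm and height within 1.5 mm of the seat; all at rest (all of step 6 and ((z of spacer1 in the frame of deep_bay between -0.002 and 0.002 m and y of spacer1 in the frame of deep_bay between -0.028 and 0.028 m and x of spacer1 in the frame of deep_bay between -0.062 and 0.062 m) or (z of spacer1 in the frame of shallow_bay between -0.002 and 0.002 m and y of spacer1 in the frame of shallow_bay between -0.028 and 0.028 m and x of spacer1 in the frame of shallow_bay between -0.062 and 0.062 m)) and z of spacer1_c1 in the frame of seat between -0.007 and -0.003 m and angle between each of spacer1, spacer2, spacer3, spacer4, spacer5's own z axis and vertical below 0.1 rad and linear speed of each of spacer1, spacer2, spacer3, spacer4, spacer5 below 0.02 m/s and ((z of spacer2 in the frame of deep_bay between -0.002 and 0.002 m and y of spacer2 in the frame of deep_bay between -0.028 and 0.028 m and x of spacer2 in the frame of deep_bay between -0.062 and 0.062 m) or (z of spacer2 in the frame of shallow_bay between -0.002 and 0.002 m and y of spacer2 in the frame of shallow_bay between -0.028 and 0.028 m and x of spacer2 in the frame of shallow_bay between -0.062 and 0.062 m)) and z of spacer2_c1 in the frame of seat between -0.007 and -0.003 m and ((z of spacer3 in the frame of deep_bay between -0.002 and 0.002 m and y of spacer3 in the frame of deep_bay between -0.028 and 0.028 m and x of spacer3 in the frame of deep_bay between -0.062 and 0.062 m) or (z of spacer3 in the frame of shallow_bay between -0.002 and 0.002 m and y of spacer3 in the frame of shallow_bay between -0.028 and 0.028 m and x of spacer3 in the frame of shallow_bay between -0.062 and 0.062 m)) and z of spacer3_c1 in the frame of seat between -0.007 and -0.003 m and ((z of spacer4 in the frame of deep_bay between -0.002 and 0.002 m and y of spacer4 in the frame of deep_bay between -0.028 and 0.028 m and x of spacer4 in the frame of deep_bay between -0.062 and 0.062 m) or (z of spacer4 in the frame of shallow_bay between -0.002 and 0.002 m and y of spacer4 in the frame of shallow_bay between -0.028 and 0.028 m and x of spacer4 in the frame of shallow_bay between -0.062 and 0.062 m)) and z of spacer4_c1 in the frame of seat between -0.007 and -0.003 m and ((z of spacer5 in the frame of deep_bay between -0.002 and 0.002 m and y of spacer5 in the frame of deep_bay between -0.028 and 0.028 m and x of spacer5 in the frame of deep_bay between -0.062 and 0.062 m) or (z of spacer5 in the frame of shallow_bay between -0.002 and 0.002 m and y of spacer5 in the frame of shallow_bay between -0.028 and 0.028 m and x of spacer5 in the frame of shallow_bay between -0.062 and 0.062 m)) and z of spacer5_c1 in the frame of seat between -0.007 and -0.003 m); the robot touches nothing.
It fails at once if the bottle was shifted by more than 40 mm (distance of bottle from where it was at the start of the episode above 0.04 m).
It fails at once if the driver was shifted by more than 40 mm (distance of driver from where it was at the start of the episode above 0.04 m).
It fails at once if the fan was shifted by more than 40 mm (distance of fan from where it was at the start of the episode above 0.04 m).
Of spacer1, spacer2, spacer3, spacer4, spacer5 only 3 to 5 are there at a start; the rules pass over those that are not, and their reading is None.
At some moment in a run one of spacer1, spacer2, spacer3, spacer4, spacer5, cover may be knocked a few centimetres aside while the robot is not near it.
Once in a run the grip may slacken for a moment while it holds something.
It also fails if it takes over 210 s, if anything falls off the work surface, if the arm or the gripper's body presses on something with over 40 N, if the wrist force passes 120 N, or if a joint passes its speed limit or range.

## Working session

There is one attempt and no reset: what is moved stays moved. The work goes in short steps, Python scripts to look and compute and a tool call to move; the robot and the scene stay as the last step left them, time stands still between calls to the robot, and variables do not carry over. Pictures are saved under pics/ and viewed, at most 14 in all, crops included, and the job is handed in when it is done.

Besides the shell and the picture viewer there is one more tool, called as name([rows], argument=value, ...), one row to a line, values as JSON. drive_tool: Moves the arm, as the interface text tells. Its arguments: {"type":"object","properties":{"motion":{"type":"array","items":{"type":"object","properties":{"x":{"type":"number"},"y":{"type":"number"},"z":{"type":"number"},"yaw":{"type":"number"},"hand":{"type":"number"}}}},"grip_force":{"type":"number"}},"required":["motion"]}

```bash
mkdir -p pics
cat > h.py <<'E'
import numpy as np, cv2
from station import manip
def grab(n):
    c=manip.camera(n); c['image']=np.array(c['image']); return c
def ray(c,uv):
    uv=np.array(uv,float).reshape(-1,1,2)
    K=np.array([[c['fx'],0,c['cx']],[0,c['fy'],c['cy']],[0,0,1]])
    p=cv2.undistortPoints(uv,K,np.array(c['dist_coeffs'],float)).reshape(-1,2)
    d=np.c_[p[:,0],-p[:,1],-np.ones(len(p))]
    return d@np.array(c['orientation']).T
def onplane(c,uv,z):
    d=ray(c,uv); e=np.array(c['eye']); return e+d*((z-e[2])/d[:,2])[:,None]
def proj(c,P):
    P=np.atleast_2d(P); q=(P-np.array(c['eye']))@np.array(c['orientation'])
    q=np.c_[q[:,0],-q[:,1],-q[:,2]]
    K=np.array([[c['fx'],0,c['cx']],[0,c['fy'],c['cy']],[0,0,1]])
    return cv2.projectPoints(q,np.zeros(3),np.zeros(3),K,np.array(c['dist_coeffs'],float))[0].reshape(-1,2)
E
python3 - <<'E'
from h import *
for n in('scene','top'):
    c=grab(n); cv2.imwrite(f'pics/{n}0.png',c['image']); print(n,c['eye'],np.round(c['orientation'],3).tolist(),c['fx'],c['dist_coeffs'])
s=manip.read_state(); print(s['time'],s['tool_pos'],np.round(s['tool_rot'],4).tolist(),s['opening'],s['ft_force'],manip.grip_depth)
E
```

```text
scene [0.89274143 0.39765807 0.79078805] [[-0.822, -0.45, 0.35], [0.569, -0.667, 0.48], [0.018, 0.594, 0.805]] 383.05847261814586 [-0.09480528  0.          0.          0.          0.        ]
top [ 0.4622072  -0.02367478  1.10097377] [[-0.003, 0.992, -0.127], [-1.0, -0.001, 0.015], [0.014, 0.127, 0.992]] 399.00768137853447 [-0.03973418  0.          0.          0.          0.        ]
0.1 [0.24881847 0.62688926 0.22179619] [[-0.9295, 0.3689, -0.0005], [0.3689, 0.9295, -0.0015], [-0.0001, -0.0016, -1.0]] 0.0875402833688611 [-0.14673786  0.35671572  0.82644915] 0.0187
```

View pics/scene0.png

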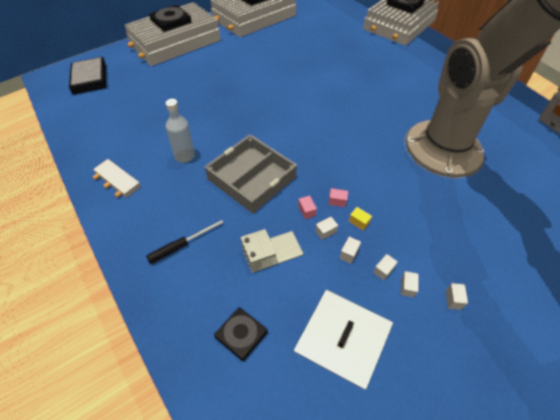

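View pics/top0.png

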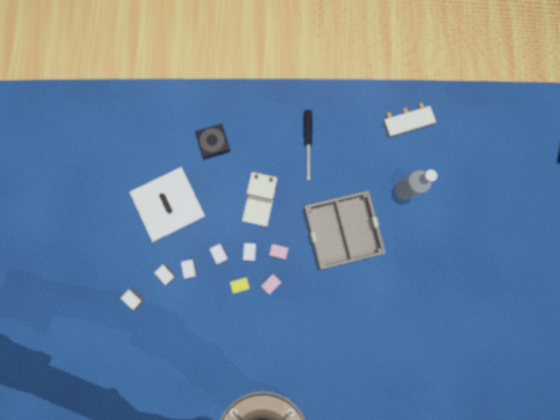

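All five white bars are present. In the scene view they are at (458,296), (411,285), (386,267), (350,249) and (327,228). In the top view they are at (132,299), (165,274), (188,268), (219,253) and (249,252). The look-alikes to avoid are:

| Look-alike | Scene | Top |
|---|---|---|
| Pink | (308,207) | (278,251) |
| Pink | (339,197) | (271,285) |
| Yellow | (361,217) | (240,285) |

In the top view the gauge is at (260,200), the box at (344,230) and the cover at (167,204).

```bash
cat >> h.py <<'E'
def rects(c,mask,z,amin,amax):
    out=[]
    for k in cv2.findContours(mask,cv2.RETR_EXTERNAL,cv2.CHAIN_APPROX_NONE)[0]:
        a=cv2.contourArea(k)
        if not amin<a<amax: continue
        P=onplane(c,k.reshape(-1,2),z)[:,:2]
        (x,y),(w,h),an=cv2.minAreaRect((P*1000).astype(np.float32))
        if w<h: an+=90; w,h=h,w
        uv=k.reshape(-1,2).mean(0)
        out.append((uv.round(0),round(x/1000,4),round(y/1000,4),round((an+90)%180-90,1),round(w,1),round(h,1),a))
    return out
E
python3 - <<'E'
from h import *
c=grab('top'); im=c['image']; hsv=cv2.cvtColor(im,cv2.COLOR_BGR2HSV)
for uv in [(165,274),(188,268),(249,252),(268,210),(262,185),(150,190),(340,200),(318,230),(345,225)]: print(uv,im[uv[1],uv[0]],hsv[uv[1],uv[0]])
m=((hsv[...,1]<75)&(hsv[...,2]>110)).astype(np.uint8)*255
m[:90]=0; m[380:]=0
for r in rects(c,m,0.033,60,300): print('bar',r)
for r in rects(c,m,0.005,1500,9000): print('big',r)
for r in rects(c,m,0.03,300,1500): print('mid',r)
g=((hsv[...,1]<110)&(hsv[...,2]>60)).astype(np.uint8)*255; g[:185]=0; g[280:]=0; g[:,:295]=0; g[:,392:]=0
for r in rects(c,g,0.049,2000,9000): print('box',r)
big=cv2.resize(im[150:310,110:390],None,fx=2.85,fy=2.85,interpolation=cv2.INTER_CUBIC); cv2.imwrite('pics/crop1.png',big)
E
```

```text
(165, 274) [219 218 214] [ 96   6 219]
(188, 268) [221 217 213] [105   9 221]
(249, 252) [224 217 213] [109  13 224]
(268, 210) [209 214 209] [ 60   6 214]
(262, 185) [207 216 212] [ 43  11 216]
(150, 190) [216 218 215] [ 70   4 218]
(340, 200) [109 115 117] [ 23  17 117]
(318, 230) [160 167 172] [ 18  18 172]
(345, 225) [157 165 171] [ 17  21 171]
bar (array([132., 299.]), 0.3649, 0.3433, 46.6, 51.3, 40.1, 278.5)
bar (array([239., 285.]), 0.4009, 0.0602, -71.9, 50.7, 36.4, 232.0)
bar (array([271., 284.]), 0.4035, -0.0224, -45.4, 48.4, 35.3, 228.0)
bar (array([165., 274.]), 0.4282, 0.2586, 45.6, 49.2, 36.8, 240.0)
bar (array([188., 269.]), 0.4441, 0.1958, 12.6, 48.9, 36.7, 227.5)
bar (array([278., 251.]), 0.4892, -0.0423, 75.9, 49.2, 35.4, 215.5)
bar (array([218., 253.]), 0.4836, 0.1174, 27.2, 50.3, 35.5, 225.0)
bar (array([249., 251.]), 0.4885, 0.0342, -0.1, 45.1, 34.7, 205.5)
bar (array([308., 162.]), 0.7343, -0.1249, -0.8, 98.7, 11.1, 80.5)
big (array([344., 230.]), 0.5504, -0.2253, -76.5, 194.9, 182.8, 4339.0)
big (array([167., 204.]), 0.622, 0.2662, -63.4, 164.1, 160.0, 3259.5)
mid (array([259., 199.]), 0.6315, 0.0097, -11.8, 141.9, 77.2, 1342.0)
mid (array([419., 181.]), 0.6831, -0.4368, -55.6, 99.0, 62.7, 519.0)
mid (array([408., 119.]), 0.8603, -0.4111, -72.8, 147.8, 71.1, 1004.0)
box (array([344., 230.]), 0.547, -0.2172, -76.5, 189.8, 178.3, 4547.5)
```

View pics/crop1.png

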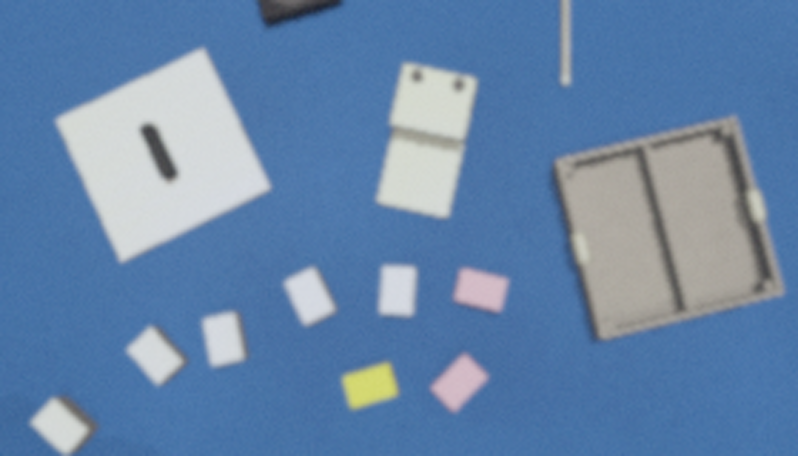

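The crop confirms the choice: the plain white/grey bars are at crop (62,425), (155,355), (224,339), (310,295) and (398,290), and the leftmost, spacer1, is at (62,425). The pink and yellow ones are at (481,290), (460,382) and (370,386). The lip's far end is at the top (430,100). The box's deep bay is the left one.

```bash
cat >> h.py <<'E'
def go(x,y,z,ang,s=None):
    """units: yaw first, then shifts along the turned tool axes"""
    s=s or manip.read_state(); R=np.array(s['tool_rot']); p=np.array(s['tool_pos'])
    cur=np.degrees(np.arctan2(R[1,0],R[0,0])); d=(ang-cur+90)%180-90
    a=np.radians(cur+d); dx,dy=x-p[0],y-p[1]
    u=np.array([dx*np.cos(a)+dy*np.sin(a), dx*np.sin(a)-dy*np.cos(a), p[2]-z])/0.025
    print('yaw',round(-np.radians(d)/0.08,2),'xyz',u.round(2),'now',p.round(4),round(cur,1),'q7',round(s['q'][6]))
E
python3 -c "
from h import *
go(.365,.343,.22,46.6)"
```

```text
yaw -14.89 xyz [  5.06 -11.18   0.08] now [0.2488 0.627  0.2219] 158.4 q7 -5
```

drive_tool([
  {"yaw": -1,"hand": -1},
  {"yaw": -1,"hand": -1},
  {"yaw": -1,"hand": -1},
  {"yaw": -1,"hand": -1},
  {"yaw": -1,"hand": -1},
])

```text
invalid input at $.motion[0]: expected keys x, y, z, yaw, hand
```

drive_tool([
  {"yaw": -1,"hand": -1},
  {"yaw": -1,"hand": -1},
  {"yaw": -1,"hand": -1},
  {"yaw": -1,"hand": -1},
  {"yaw": -1,"hand": -1},
])

```text
invalid input at $.motion[0]: expected keys x, y, z, yaw, hand
```

drive_tool([
  {"yaw": -1,"hand": -1},
  {"yaw": -1,"hand": -1},
  {"yaw": -1,"hand": -1},
  {"yaw": -1,"hand": -1},
  {"yaw": -0.9,"hand": -1},
])

```text
invalid input at $.motion[0]: expected keys x, y, z, yaw, hand
```

drive_tool([
  {"x": 0.5,"y": -1,"hand": -0.5},
  {"x": 0.5,"y": -1,"hand": -0.5},
  {"x": 0.5,"y": -1,"hand": -0.5},
  {"x": 0.5,"y": -1,"hand": -0.5},
  {"x": 0.5,"y": -1,"hand": -0.5},
])

```text
invalid input at $.motion[0]: expected keys x, y, z, yaw, hand
```

drive_tool([
  {"x": 0.5,"y": -1,"hand": -0.2},
  {"x": 0.5,"y": -1,"hand": -0.2},
  {"x": 0.5,"y": -1,"hand": -0.2},
  {"x": 0.5,"y": -1,"hand": -0.2},
  {"x": 0.5,"y": -1,"hand": -0.2},
])

```text
invalid input at $.motion[0]: expected keys x, y, z, yaw, hand
```

drive_tool([
  {"y": -1,"hand": -0.2},
  {"y": -0.2,"hand": -0.2},
  {"hand": -0.2},
  {"hand": -0.2},
])

```text
invalid input at $.motion[0]: expected keys x, y, z, yaw, hand
```

Run:
```python
from h import *
go(.365,.343,.22,46.6)
c=grab('wrist'); cv2.imwrite('pics/w1.png',c['image'])
s=manip.read_state(); R=np.array(s['tool_rot']); print(R.T@(np.array(c['eye'])-s['tool_pos']),(R.T@np.array(c['orientation'])).round(3).tolist(),c['fx'],s['opening'])
```

```text
yaw -14.89 xyz [  5.06 -11.18   0.08] now [0.2488 0.627  0.2219] 158.4 q7 -5
[ 7.17613126e-02 -4.90123613e-05 -1.61305817e-01] [[0.0, 0.965, 0.263], [1.0, -0.0, 0.0], [0.0, 0.263, -0.965]] 346.87028408011656 0.0872001502233673
```

View pics/w1.png

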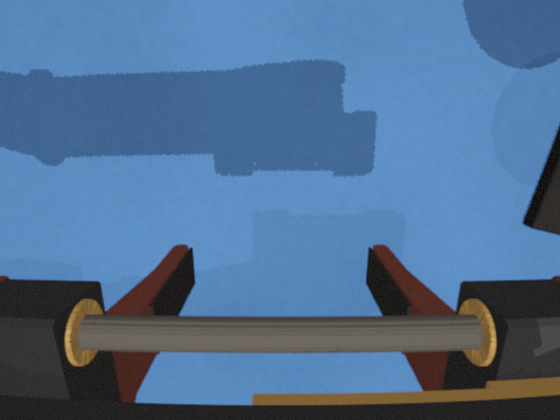

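The wrist view shows only bench and shadows, with the fingers at (180,250) and (380,250). The moves were refused because every row needs all five keys, so I'm resending them with all keys.

drive_tool([
  {"x": 0,"y": 0,"z": 0,"yaw": -1,"hand": -0.2},
  {"x": 0,"y": 0,"z": 0,"yaw": -1,"hand": -0.2},
  {"x": 0,"y": 0,"z": 0,"yaw": -1,"hand": -0.2},
  {"x": 0,"y": 0,"z": 0,"yaw": -1,"hand": -0.2},
  {"x": 0,"y": 0,"z": 0,"yaw": -1,"hand": -0.2},
])

```text
time: 0.7
tool_pos: [0.249, 0.6272, 0.2224]
tool_rot: [[-1.0, -0.025, -0.0], [-0.025, 1.0, -0.0], [0.0, -0.0, -1.0]]
ft_force: [0.6, -0.5, 0.2]
opening: 0.0536
finger_force: 0.0
```

drive_tool([
  {"x": 0,"y": 0,"z": 0,"yaw": -1,"hand": -0.2},
  {"x": 0,"y": 0,"z": 0,"yaw": -1,"hand": -0.2},
  {"x": 0,"y": 0,"z": 0,"yaw": -1,"hand": -0.2},
  {"x": 0,"y": 0,"z": 0,"yaw": -1,"hand": -0.2},
  {"x": 0,"y": 0,"z": 0,"yaw": -1,"hand": -0.2},
])

```text
time: 1.2
tool_pos: [0.249, 0.6272, 0.2224]
tool_rot: [[-0.911, -0.413, -0.0], [-0.413, 0.911, -0.0], [0.0, -0.0, -1.0]]
ft_force: [0.3, 0.2, -0.3]
opening: 0.0526
finger_force: 0.0
```

drive_tool([
  {"x": 0,"y": 0,"z": 0,"yaw": -1,"hand": -0.2},
  {"x": 0,"y": 0,"z": 0,"yaw": -1,"hand": -0.2},
  {"x": 0,"y": 0,"z": 0,"yaw": -1,"hand": -0.2},
  {"x": 0,"y": 0,"z": 0,"yaw": -1,"hand": -0.2},
  {"x": 0,"y": 0,"z": 0,"yaw": -0.9,"hand": -0.2},
])

```text
time: 1.7
tool_pos: [0.249, 0.6272, 0.2224]
tool_rot: [[-0.684, -0.729, -0.0], [-0.729, 0.684, -0.0], [0.0, -0.0, -1.0]]
ft_force: [-0.0, 0.2, -0.0]
opening: 0.0527
finger_force: 0.0
```

drive_tool([
  {"x": 0.5,"y": -1,"z": 0,"yaw": 0,"hand": -0.2},
  {"x": 0.5,"y": -1,"z": 0,"yaw": 0,"hand": -0.2},
  {"x": 0.5,"y": -1,"z": 0,"yaw": 0,"hand": -0.2},
  {"x": 0.5,"y": -1,"z": 0,"yaw": 0,"hand": -0.2},
  {"x": 0.5,"y": -1,"z": 0,"yaw": 0,"hand": -0.2},
])

```text
time: 2.2
tool_pos: [0.2973, 0.4949, 0.2225]
tool_rot: [[-0.686, -0.727, -0.0], [-0.727, 0.686, -0.0], [0.0, -0.0, -1.0]]
ft_force: [0.0, -0.1, -0.1]
opening: 0.0529
finger_force: 0.0
```

drive_tool([
  {"x": 0.5,"y": -1,"z": 0,"yaw": 0,"hand": -0.2},
  {"x": 0.5,"y": -1,"z": 0,"yaw": 0,"hand": -0.2},
  {"x": 0.5,"y": -1,"z": 0,"yaw": 0,"hand": -0.2},
  {"x": 0.5,"y": -1,"z": 0,"yaw": 0,"hand": -0.2},
  {"x": 0.5,"y": -1,"z": 0,"yaw": 0,"hand": -0.2},
])

```text
time: 2.7
tool_pos: [0.3453, 0.3637, 0.2226]
tool_rot: [[-0.687, -0.727, 0.0], [-0.727, 0.687, -0.0], [0.0, -0.0, -1.0]]
ft_force: [-1.1, 0.4, 0.3]
opening: 0.053
finger_force: 0.0
```

drive_tool([
  {"x": 0,"y": -1,"z": 0,"yaw": 0,"hand": -0.2},
  {"x": 0,"y": -0.2,"z": 0,"yaw": 0,"hand": -0.2},
  {"x": 0,"y": 0,"z": 0,"yaw": 0,"hand": -0.2},
  {"x": 0,"y": 0,"z": 0,"yaw": 0,"hand": -0.2},
])

```text
time: 3.1
tool_pos: [0.366, 0.3454, 0.2226]
tool_rot: [[-0.686, -0.728, -0.0], [-0.728, 0.686, 0.001], [-0.0, 0.001, -1.0]]
ft_force: [0.5, 0.7, -0.8]
opening: 0.0523
finger_force: 0.0
```

Run:
```python
from h import *
go(.365,.343,.22,46.6)
c=grab('wrist'); cv2.imwrite('pics/w2.png',c['image'])
s=manip.read_state(); print(s['opening'],s['time'])
print(proj(c,[[.365,.343,.03]]))
```

```text
yaw 0.03 xyz [ 0.1  -0.04  0.11] now [0.366  0.3454 0.2226] -133.3 q7 84
0.052965939983538574 3.15
[[278.95365925 187.74831711]]
```

View pics/w2.png

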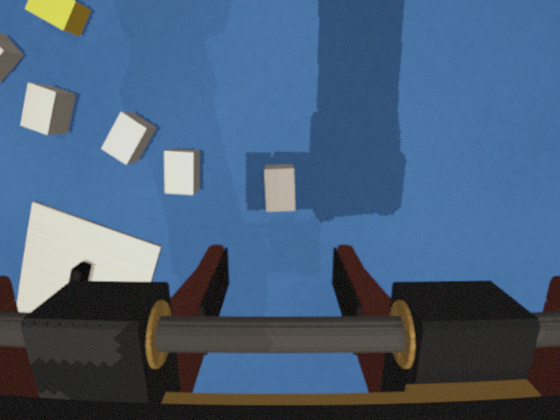

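The wrist view shows spacer1 at (280,188), aligned with the tool and where it was projected, so I can descend and grip it.

drive_tool([
  {"x": 0.38,"y": 0,"z": 1,"yaw": 0,"hand": -0.2},
  {"x": 0,"y": 0,"z": 1,"yaw": 0,"hand": -0.2},
  {"x": 0,"y": 0,"z": 1,"yaw": 0,"hand": -0.2},
  {"x": 0,"y": 0,"z": 1,"yaw": 0,"hand": -0.2},
  {"x": 0,"y": 0,"z": 1,"yaw": 0,"hand": -0.2},
])

```text
time: 3.65
tool_pos: [0.3593, 0.3387, 0.0968]
tool_rot: [[-0.685, -0.729, -0.0], [-0.729, 0.685, 0.001], [-0.0, 0.001, -1.0]]
ft_force: [-0.5, 0.2, 0.6]
opening: 0.0526
finger_force: 0.0
```

drive_tool([
  {"x": 0,"y": 0,"z": 1,"yaw": 0,"hand": -0.2},
  {"x": 0,"y": 0,"z": 1,"yaw": 0,"hand": -0.2},
  {"x": 0,"y": 0,"z": 1,"yaw": 0,"hand": -0.2},
  {"x": 0,"y": 0,"z": 0.7,"yaw": 0,"hand": -0.2},
  {"x": 0,"y": 0,"z": 0,"yaw": 0,"hand": -0.2},
])

```text
time: 4.15
tool_pos: [0.3582, 0.3374, 0.0031]
tool_rot: [[-0.685, -0.729, -0.003], [-0.729, 0.685, -0.003], [0.004, 0.001, -1.0]]
ft_force: [0.6, -0.4, 0.1]
opening: 0.0531
finger_force: 0.0
```

drive_tool([
  {"x": 0,"y": 0,"z": 0,"yaw": 0,"hand": 1},
  {"x": 0,"y": 0,"z": 0,"yaw": 0,"hand": 1},
  {"x": 0,"y": 0,"z": 0,"yaw": 0,"hand": 1},
  {"x": 0,"y": 0,"z": 0,"yaw": 0,"hand": 1},
  {"x": 0,"y": 0,"z": 0,"yaw": 0,"hand": 1},
], grip_force=30)

```text
time: 4.65
tool_pos: [0.3607, 0.3382, 0.0061]
tool_rot: [[-0.687, -0.727, 0.001], [-0.727, 0.687, 0.002], [-0.002, 0.0, -1.0]]
ft_force: [-1.7, -0.7, 6.5]
opening: 0.0301
finger_force: 29.5
```

drive_tool([
  {"x": 0,"y": 0,"z": -0.5,"yaw": 0,"hand": 1},
  {"x": 0,"y": 0,"z": -1,"yaw": 0,"hand": 1},
  {"x": 0,"y": 0,"z": -1,"yaw": 0,"hand": 1},
  {"x": 0,"y": 0,"z": -0.5,"yaw": 0,"hand": 1},
  {"x": 0,"y": 0,"z": 0,"yaw": 0,"hand": 1},
])

```text
time: 5.15
tool_pos: [0.3612, 0.3382, 0.082]
tool_rot: [[-0.687, -0.727, 0.003], [-0.727, 0.687, 0.003], [-0.004, -0.0, -1.0]]
ft_force: [0.1, 0.3, -1.4]
opening: 0.03
finger_force: 29.5
```

Run:
```python
from h import *
c=grab('top'); im=c['image']; hsv=cv2.cvtColor(im,cv2.COLOR_BGR2HSV)
# lip/plate: columns of the bright region
big=cv2.resize(im[160:240,230:290],None,fx=7,fy=7,interpolation=cv2.INTER_CUBIC); cv2.imwrite('pics/g.png',big)
# gauge plate near edge (z=.005), far lip edge (z=.052)
m=((hsv[...,1]<75)&(hsv[...,2]>110)).astype(np.uint8)*255
k=[k for k in cv2.findContours(m,cv2.RETR_EXTERNAL,cv2.CHAIN_APPROX_NONE)[0] if cv2.pointPolygonTest(k,(260,200),False)>=0][0]
b=cv2.boxPoints(cv2.minAreaRect(k)); print(b)
for z in (.005,.052): print(z,onplane(c,b,z).round(4).tolist())
g=im[:,:,1].astype(float)
for t in (-.02,0,.02): pass
print([ (r,int(g[r,255]),int(g[r,260]),int(g[r,265])) for r in range(190,208)])
```

```text
[[239.6552  221.13794]
 [250.27588 170.68967]
 [278.0451  176.53583]
 [267.42444 226.9841 ]]
0.005 [[0.5725, 0.0633, 0.005], [0.7146, 0.0348, 0.005], [0.6979, -0.043, 0.005], [0.5563, -0.0133, 0.005]]
0.052 [[0.5678, 0.0595, 0.052], [0.7038, 0.0323, 0.052], [0.6878, -0.0422, 0.052], [0.5522, -0.0137, 0.052]]
[(190, 219, 220, 221), (191, 220, 220, 219), (192, 220, 219, 220), (193, 219, 220, 220), (194, 207, 218, 219), (195, 184, 210, 217), (196, 164, 190, 211), (197, 161, 164, 193), (198, 167, 160, 165), (199, 181, 168, 160), (200, 201, 181, 165), (201, 215, 201, 175), (202, 219, 215, 196), (203, 220, 220, 212), (204, 220, 220, 218), (205, 220, 218, 220), (206, 220, 220, 221), (207, 220, 220, 220)]
```

View pics/g.png

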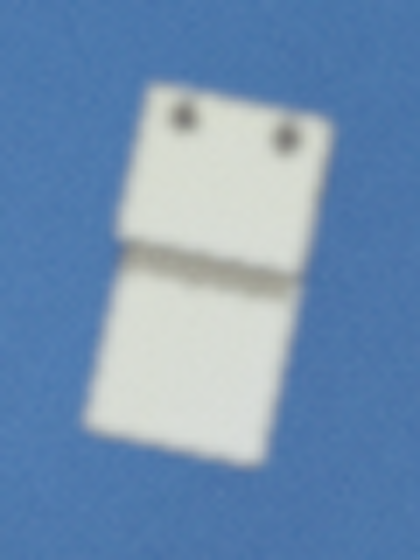

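Spacer1 is held (opening 30 mm). In the crop the gauge's lip front edge runs through about (210,258), which puts lip_edge at (0.6355, 0.009) with yaw about -11.9°.

```bash
python3 -c "
from h import *
go(.5905,.0184,.08,168.1)"
```

```text
yaw 12.77 xyz [-11.63 -10.6    0.03] now [0.3606 0.3376 0.0808] -133.4 q7 81
```

drive_tool([
  {"x": 0,"y": 0,"z": 0,"yaw": 1,"hand": 1},
  {"x": 0,"y": 0,"z": 0,"yaw": 1,"hand": 1},
  {"x": 0,"y": 0,"z": 0,"yaw": 1,"hand": 1},
  {"x": 0,"y": 0,"z": 0,"yaw": 1,"hand": 1},
  {"x": 0,"y": 0,"z": 0,"yaw": 1,"hand": 1},
])

```text
time: 5.7
tool_pos: [0.3596, 0.3365, 0.0788]
tool_rot: [[-0.917, -0.399, -0.002], [-0.399, 0.917, -0.002], [0.002, -0.001, -1.0]]
ft_force: [0.2, 0.3, -1.4]
opening: 0.0304
finger_force: 29.5
```

drive_tool([
  {"x": 0,"y": 0,"z": 0,"yaw": 1,"hand": 1},
  {"x": 0,"y": 0,"z": 0,"yaw": 1,"hand": 1},
  {"x": 0,"y": 0,"z": 0,"yaw": 1,"hand": 1},
  {"x": 0,"y": 0,"z": 0,"yaw": 1,"hand": 1},
  {"x": 0,"y": 0,"z": 0,"yaw": 1,"hand": 1},
])

```text
time: 6.2
tool_pos: [0.3596, 0.3366, 0.0788]
tool_rot: [[-1.0, -0.011, -0.001], [-0.011, 1.0, -0.002], [0.002, -0.002, -1.0]]
ft_force: [-0.5, 0.4, -2.2]
opening: 0.0302
finger_force: 29.5
```

drive_tool([
  {"x": 0,"y": 0,"z": 0,"yaw": 1,"hand": 1},
  {"x": 0,"y": 0,"z": 0,"yaw": 1,"hand": 1},
  {"x": 0,"y": 0,"z": 0,"yaw": 0.77,"hand": 1},
  {"x": -0.97,"y": -0.88,"z": 0,"yaw": 0,"hand": 1},
  {"x": -0.97,"y": -0.88,"z": 0,"yaw": 0,"hand": 1},
])

```text
time: 6.7
tool_pos: [0.3978, 0.2839, 0.0788]
tool_rot: [[-0.979, 0.203, -0.002], [0.203, 0.979, -0.002], [0.001, -0.002, -1.0]]
ft_force: [0.3, -0.6, -0.4]
opening: 0.0303
finger_force: 29.5
```

drive_tool([
  {"x": -0.97,"y": -0.88,"z": 0,"yaw": 0,"hand": 1},
  {"x": -0.97,"y": -0.88,"z": 0,"yaw": 0,"hand": 1},
  {"x": -0.97,"y": -0.88,"z": 0,"yaw": 0,"hand": 1},
  {"x": -0.97,"y": -0.88,"z": 0,"yaw": 0,"hand": 1},
  {"x": -0.97,"y": -0.88,"z": 0,"yaw": 0,"hand": 1},
])

```text
time: 7.2
tool_pos: [0.4944, 0.1501, 0.0788]
tool_rot: [[-0.979, 0.206, -0.002], [0.206, 0.979, -0.001], [0.002, -0.002, -1.0]]
ft_force: [0.5, 0.4, -1.6]
opening: 0.0302
finger_force: 29.5
```

drive_tool([
  {"x": -0.97,"y": -0.88,"z": 0,"yaw": 0,"hand": 1},
  {"x": -0.97,"y": -0.88,"z": 0,"yaw": 0,"hand": 1},
  {"x": -0.97,"y": -0.88,"z": 0,"yaw": 0,"hand": 1},
  {"x": -0.97,"y": -0.88,"z": 0,"yaw": 0,"hand": 1},
  {"x": -0.97,"y": -0.88,"z": 0,"yaw": 0,"hand": 1},
])

```text
time: 7.7
tool_pos: [0.5902, 0.0178, 0.0784]
tool_rot: [[-0.979, 0.206, -0.003], [0.206, 0.979, -0.001], [0.003, -0.001, -1.0]]
ft_force: [1.1, 0.6, -2.3]
opening: 0.0302
finger_force: 29.5
```

drive_tool([
  {"x": 0,"y": 0,"z": 1,"yaw": 0,"hand": 1},
  {"x": 0,"y": 0,"z": 1,"yaw": 0,"hand": 1},
  {"x": 0,"y": 0,"z": 0.4,"yaw": 0,"hand": 1},
  {"x": 0,"y": 0,"z": 0,"yaw": 0,"hand": 1},
  {"x": 0,"y": 0,"z": 0,"yaw": 0,"hand": 1},
])

```text
time: 8.2
tool_pos: [0.5906, 0.0194, 0.0201]
tool_rot: [[-0.979, 0.205, -0.0], [0.205, 0.979, -0.0], [0.0, -0.0, -1.0]]
ft_force: [-0.4, 0.5, -1.4]
opening: 0.0305
finger_force: 29.5
```

Run:
```python
from h import *
go(.5905,.0184,.011,168.1)
c=grab('wrist'); cv2.imwrite('pics/w3.png',c['image']); s=manip.read_state(); print(s['opening'],s['finger_force'],s['ft_force'])
```

```text
yaw 0.01 xyz [-0.   -0.04  0.37] now [0.5906 0.0194 0.0201] 168.1 q7 77
0.02990106141002925 29.536252096295357 [-0.51690113  0.18096742 -1.45431506]
```

View pics/w3.png

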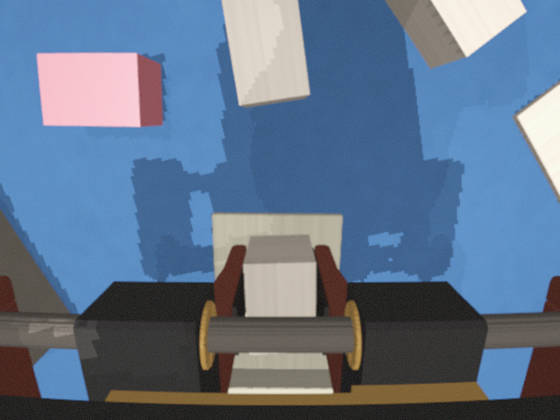

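The wrist view shows the bar centred on the plate: bar columns 244–316, plate columns 212–343. Now I'll lower it and slide it to the lip.

drive_tool([
  {"x": 0,"y": 0,"z": 0.34,"yaw": 0,"hand": 1},
  {"x": 0,"y": 0,"z": 0,"yaw": 0,"hand": 1},
  {"x": -0.3,"y": 0,"z": 0,"yaw": 0,"hand": 1},
  {"x": -0.3,"y": 0,"z": 0,"yaw": 0,"hand": 1},
  {"x": 0,"y": 0,"z": 0,"yaw": 0,"hand": 1},
])

```text
time: 8.75
tool_pos: [0.607, 0.0157, 0.012]
tool_rot: [[-0.978, 0.206, 0.002], [0.206, 0.978, -0.0], [-0.002, 0.0, -1.0]]
ft_force: [-0.5, -0.4, -1.5]
opening: 0.03
finger_force: 29.5
```

drive_tool([
  {"x": -0.15,"y": 0,"z": 0,"yaw": 0,"hand": 1},
  {"x": 0,"y": 0,"z": 0,"yaw": 0,"hand": 1},
])

```text
time: 8.95
tool_pos: [0.6083, 0.0156, 0.0114]
tool_rot: [[-0.979, 0.206, -0.002], [0.206, 0.979, 0.0], [0.002, 0.0, -1.0]]
ft_force: [-2.9, 1.8, -0.7]
opening: 0.0297
finger_force: 29.9
```

drive_tool([
  {"x": -0.12,"y": 0,"z": 0,"yaw": 0,"hand": 1},
  {"x": 0,"y": 0,"z": 0,"yaw": 0,"hand": 1},
])

```text
time: 9.15
tool_pos: [0.6087, 0.0157, 0.0113]
tool_rot: [[-0.979, 0.205, -0.007], [0.205, 0.979, 0.001], [0.007, -0.0, -1.0]]
ft_force: [-10.4, 3.3, 5.8]
opening: 0.0296
finger_force: 30.0
```

drive_tool([
  {"x": -0.12,"y": 0,"z": 0,"yaw": 0,"hand": 1},
  {"x": 0,"y": 0,"z": 0,"yaw": 0,"hand": 1},
])

```text
time: 9.35
tool_pos: [0.6093, 0.0155, 0.011]
tool_rot: [[-0.979, 0.205, -0.011], [0.205, 0.979, 0.002], [0.011, -0.001, -1.0]]
ft_force: [-16.6, 4.3, 10.9]
opening: 0.0297
finger_force: 30.0
```

Spacer1 butts: the advance stopped at TCP x≈0.608 and the force rose to about 17 N, so it is tall. I'll back off, lift, and look at the box from the wrist.

drive_tool([
  {"x": 0.6,"y": 0,"z": 0,"yaw": 0,"hand": 1},
  {"x": 0,"y": 0,"z": -1,"yaw": -1,"hand": 1},
  {"x": 0,"y": 0,"z": -1,"yaw": -1,"hand": 1},
  {"x": 0,"y": 0,"z": -1,"yaw": -1,"hand": 1},
  {"x": 0,"y": 0,"z": -1,"yaw": -1,"hand": 1},
])

```text
time: 9.85
tool_pos: [0.6007, 0.0168, 0.1129]
tool_rot: [[-0.993, -0.115, 0.001], [-0.115, 0.993, -0.0], [-0.001, -0.001, -1.0]]
ft_force: [0.2, -0.5, -1.2]
opening: 0.0301
finger_force: 30.0
```

drive_tool([
  {"x": 0,"y": 0,"z": -1,"yaw": -1,"hand": 1},
  {"x": 0,"y": 0,"z": -1,"yaw": -0.53,"hand": 1},
  {"x": 0,"y": 0,"z": -1,"yaw": 0,"hand": 1},
  {"x": 0,"y": 0,"z": -0.5,"yaw": 0,"hand": 1},
  {"x": 0,"y": 0,"z": 0,"yaw": 0,"hand": 1},
])

```text
time: 10.35
tool_pos: [0.6016, 0.017, 0.201]
tool_rot: [[-0.973, -0.232, 0.004], [-0.232, 0.973, 0.0], [-0.004, -0.001, -1.0]]
ft_force: [-0.0, -0.8, -1.7]
opening: 0.0297
finger_force: 30.0
```

```bash
python3 -c "
from h import *
go(.60,-.21,.2,193.5)"
```

```text
yaw -0.01 xyz [ 2.18 -8.82  0.04] now [0.6016 0.017  0.201 ] -166.6 q7 97
```

drive_tool([
  {"x": 0.24,"y": -0.98,"z": 0,"yaw": 0,"hand": 1},
  {"x": 0.24,"y": -0.98,"z": 0,"yaw": 0,"hand": 1},
  {"x": 0.24,"y": -0.98,"z": 0,"yaw": 0,"hand": 1},
  {"x": 0.24,"y": -0.98,"z": 0,"yaw": 0,"hand": 1},
  {"x": 0.24,"y": -0.98,"z": 0,"yaw": 0,"hand": 1},
])

```text
time: 10.85
tool_pos: [0.5987, -0.1099, 0.1973]
tool_rot: [[-0.973, -0.233, -0.002], [-0.233, 0.973, 0.0], [0.002, 0.001, -1.0]]
ft_force: [0.5, 0.3, -1.1]
opening: 0.0298
finger_force: 30.0
```

drive_tool([
  {"x": 0.24,"y": -0.98,"z": 0,"yaw": 0,"hand": 1},
  {"x": 0.24,"y": -0.98,"z": 0,"yaw": 0,"hand": 1},
  {"x": 0.24,"y": -0.98,"z": 0,"yaw": 0,"hand": 1},
  {"x": 0.24,"y": -0.98,"z": 0,"yaw": 0,"hand": 1},
  {"x": 0,"y": 0,"z": 0,"yaw": 0,"hand": 1},
])

```text
time: 11.35
tool_pos: [0.5973, -0.2148, 0.1973]
tool_rot: [[-0.974, -0.227, -0.003], [-0.227, 0.974, -0.002], [0.003, -0.002, -1.0]]
ft_force: [0.1, -1.7, -1.4]
opening: 0.03
finger_force: 30.0
```

Run:
```python
from h import *
import pickle
c=grab('wrist'); cv2.imwrite('pics/w4.png',c['image']); pickle.dump(c,open('w4.pkl','wb')); s=manip.read_state(); print(s['tool_pos'],s['opening'])
```

```text
[ 0.59772394 -0.21214426  0.19733875] 0.02997065939348174
```

View pics/w4.png

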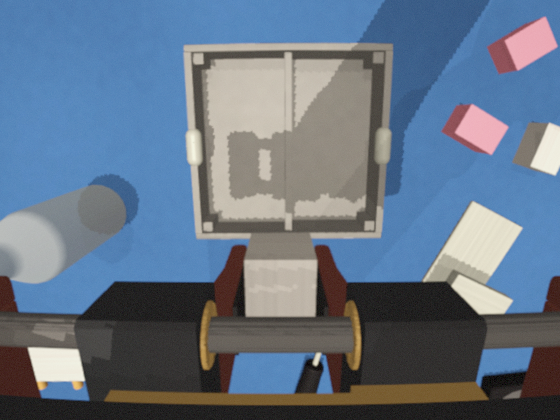

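The wrist view shows the box well: rim outer corners at (184,45), (392,45), (383,237) and (194,237), the divider at column 288, and the deep bay (+y) on the right.

Run:
```python
from h import *
import pickle
c=pickle.load(open('w4.pkl','rb')); hsv=cv2.cvtColor(c['image'],cv2.COLOR_BGR2HSV)
m=((hsv[...,1]<90)).astype(np.uint8)*255; m[241:]=0; m[:,:176]=0; m[:,400:]=0; m[233:,235:325]=0
k=max(cv2.findContours(m,cv2.RETR_EXTERNAL,cv2.CHAIN_APPROX_NONE)[0],key=cv2.contourArea)
b=cv2.approxPolyDP(cv2.convexHull(k),6,True).reshape(-1,2); print(b.tolist())
P0=np.array([[184.5,44.5],[392,44.5],[382.5,237.5],[194.5,237.5]])
for q in (b,P0):
    P=onplane(c,q,.049)[:,:2]; print(P.round(4).tolist(), cv2.minAreaRect((P*1000).astype(np.float32)))
```

```text
[[392, 43], [381, 236], [197, 239], [183, 45]]
[[0.4445, -0.1546], [0.6093, -0.114], [0.652, -0.2833], [0.4859, -0.3244]] ((547.9570922851562, -219.0139617919922), (171.05958557128906, 174.7479248046875), 13.90677547454834)
[[0.4853, -0.3232], [0.4457, -0.1543], [0.6104, -0.1122], [0.651, -0.2858]] ((547.9566040039062, -218.36537170410156), (170.03419494628906, 178.35415649414062), 13.15963363647461)
```

```bash
cat >> h.py <<'E'
def bay(deep,bx,off=.006):
    """tool xy (tool x = -box x) that puts the bar's centre at bx in the bay"""
    a=np.radians(13.6); C=np.array([.548,-.2187]); u=np.array([np.cos(a),np.sin(a)]); v=np.array([-u[1],u[0]])
    return C+u*(bx-off)+v*(.0425 if deep else -.0425)
E
python3 -c "
from h import *
go(*bay(1,.05),.0105,193.6)"
```

```text
yaw -0.08 xyz [0.23 1.91 7.47] now [ 0.5977 -0.2121  0.1973] -166.8 q7 120
```

drive_tool([
  {"x": 0.23,"y": 0.96,"z": 0,"yaw": -0.08,"hand": 1},
  {"x": 0,"y": 0.95,"z": 1,"yaw": 0,"hand": 1},
  {"x": 0,"y": 0,"z": 1,"yaw": 0,"hand": 1},
  {"x": 0,"y": 0,"z": 1,"yaw": 0,"hand": 1},
  {"x": 0,"y": 0,"z": 1,"yaw": 0,"hand": 1},
])

```text
time: 11.9
tool_pos: [0.5818, -0.1627, 0.0974]
tool_rot: [[-0.97, -0.241, -0.001], [-0.241, 0.97, 0.001], [0.001, 0.001, -1.0]]
ft_force: [0.4, 0.5, -1.7]
opening: 0.0299
finger_force: 30.0
```

drive_tool([
  {"x": 0,"y": 0,"z": 1,"yaw": 0,"hand": 1},
  {"x": 0,"y": 0,"z": 1,"yaw": 0,"hand": 1},
  {"x": 0,"y": 0,"z": 0.6,"yaw": 0,"hand": 1},
  {"x": 0,"y": 0,"z": 0.4,"yaw": 0,"hand": 1},
  {"x": 0,"y": 0,"z": 0.3,"yaw": 0,"hand": 1},
])

```text
time: 12.4
tool_pos: [0.5823, -0.1643, 0.016]
tool_rot: [[-0.971, -0.24, -0.0], [-0.24, 0.971, 0.0], [0.0, 0.0, -1.0]]
ft_force: [-0.5, 0.5, -1.2]
opening: 0.0301
finger_force: 30.0
```

drive_tool([
  {"x": 0,"y": 0,"z": 0.15,"yaw": 0,"hand": 1},
  {"x": 0,"y": 0,"z": 0,"yaw": 0,"hand": 1},
])

```text
time: 12.6
tool_pos: [0.5824, -0.1648, 0.013]
tool_rot: [[-0.971, -0.239, 0.0], [-0.239, 0.971, -0.0], [-0.0, -0.0, -1.0]]
ft_force: [-0.3, -0.1, -1.0]
opening: 0.03
finger_force: 30.0
```

drive_tool([
  {"x": 0,"y": -0.08,"z": 0.1,"yaw": 0,"hand": 1},
  {"x": 0,"y": 0,"z": 0,"yaw": 0,"hand": 1},
  {"x": 0,"y": 0,"z": 0,"yaw": 0,"hand": 0.09},
  {"x": 0,"y": 0,"z": 0,"yaw": 0,"hand": 0.09},
  {"x": 0,"y": 0,"z": 0,"yaw": 0,"hand": 0.09},
])

```text
time: 13.1
tool_pos: [0.583, -0.1668, 0.0107]
tool_rot: [[-0.971, -0.239, 0.001], [-0.239, 0.971, -0.0], [-0.001, -0.0, -1.0]]
ft_force: [-0.5, -0.2, -1.3]
opening: 0.0399
finger_force: 0.0
```

drive_tool([
  {"x": 0,"y": 0,"z": -0.5,"yaw": 0,"hand": 0.09},
  {"x": 0,"y": 0,"z": -1,"yaw": 0,"hand": 0.09},
  {"x": 0,"y": 0,"z": -1,"yaw": 0,"hand": 0.09},
  {"x": 0,"y": 0,"z": -1,"yaw": 0,"hand": -0.2},
  {"x": 0,"y": 0,"z": -1,"yaw": 0,"hand": -0.2},
])

```text
time: 13.6
tool_pos: [0.5827, -0.1668, 0.125]
tool_rot: [[-0.971, -0.239, 0.001], [-0.239, 0.971, -0.0], [-0.001, -0.0, -1.0]]
ft_force: [-0.8, -0.1, 1.3]
opening: 0.0514
finger_force: 0.0
```

```bash
cat >> h.py <<'E'
def bars(z=.033):
    c=grab('top'); hsv=cv2.cvtColor(c['image'],cv2.COLOR_BGR2HSV)
    m=((hsv[...,1]<75)&(hsv[...,2]>110)).astype(np.uint8)*255; m[:235]=0; m[330:]=0; m[:,320:]=0
    for r in rects(c,m,z,60,330): print(r)
    return c
E
python3 -c "
from h import *
c=bars()
go(.4282,.2586,.2,45.6)
b=cv2.resize(c['image'][180:275,295:395],None,fx=5,fy=5); cv2.imwrite('pics/b1.png',b)"
```

```text
(array([239., 285.]), 0.4009, 0.0602, -71.9, 50.7, 36.4, 232.0)
(array([271., 284.]), 0.4035, -0.0224, -45.4, 48.4, 35.3, 240.5)
(array([165., 274.]), 0.4282, 0.2586, 45.6, 49.2, 36.8, 240.0)
(array([188., 269.]), 0.4441, 0.1958, 12.6, 48.9, 36.7, 227.5)
(array([278., 251.]), 0.4893, -0.043, 75.9, 50.4, 36.1, 224.0)
(array([249., 251.]), 0.4881, 0.0355, -4.6, 48.2, 35.1, 208.5)
(array([218., 253.]), 0.4835, 0.1173, 27.2, 50.2, 35.5, 228.0)
(array([317., 246.]), 0.4963, -0.1393, -0.9, 71.9, 24.2, 86.5)
yaw -6.94 xyz [-7.78 16.41 -2.83] now [ 0.5852 -0.1675  0.1292] -166.2 q7 117
```

View pics/b1.png

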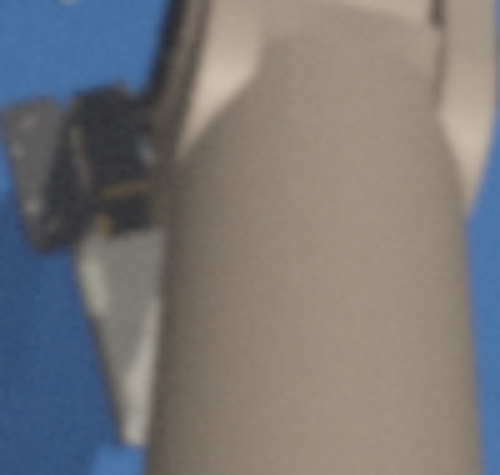

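The top crop shows the arm hiding the box; the other bars haven't moved. Next is spacer2.

drive_tool([
  {"x": 0,"y": 0,"z": 0,"yaw": -1,"hand": -0.05},
  {"x": 0,"y": 0,"z": 0,"yaw": -1,"hand": -0.05},
  {"x": 0,"y": 0,"z": 0,"yaw": -1,"hand": -0.05},
  {"x": 0,"y": 0,"z": 0,"yaw": -1,"hand": -0.05},
  {"x": 0,"y": 0,"z": 0,"yaw": -1,"hand": -0.05},
])

```text
time: 14.15
tool_pos: [0.5828, -0.1669, 0.1238]
tool_rot: [[-0.799, -0.601, 0.001], [-0.601, 0.799, -0.0], [-0.001, -0.001, -1.0]]
ft_force: [0.1, 0.2, 0.3]
opening: 0.0461
finger_force: 0.0
```

drive_tool([
  {"x": 0,"y": 0,"z": 0,"yaw": -1,"hand": -0.05},
  {"x": 0,"y": 0,"z": 0,"yaw": -0.94,"hand": -0.05},
  {"x": -0.44,"y": 0.97,"z": 0,"yaw": 0,"hand": -0.05},
  {"x": -0.44,"y": 0.97,"z": 0,"yaw": 0,"hand": -0.05},
  {"x": -0.44,"y": 0.97,"z": 0,"yaw": 0,"hand": -0.05},
])

```text
time: 14.65
tool_pos: [0.5535, -0.0917, 0.1237]
tool_rot: [[-0.7, -0.714, 0.001], [-0.714, 0.7, -0.0], [-0.0, -0.001, -1.0]]
ft_force: [0.6, 0.1, 0.4]
opening: 0.0459
finger_force: 0.0
```

drive_tool([
  {"x": -0.44,"y": 0.97,"z": 0,"yaw": 0,"hand": -0.05},
  {"x": -0.44,"y": 0.97,"z": 0,"yaw": 0,"hand": -0.05},
  {"x": -0.44,"y": 0.97,"z": 0,"yaw": 0,"hand": -0.05},
  {"x": -0.44,"y": 0.97,"z": 0,"yaw": 0,"hand": -0.05},
  {"x": -0.44,"y": 0.97,"z": 0,"yaw": 0,"hand": -0.05},
])

```text
time: 15.15
tool_pos: [0.5053, 0.0327, 0.1238]
tool_rot: [[-0.699, -0.715, 0.001], [-0.715, 0.699, -0.0], [-0.001, -0.001, -1.0]]
ft_force: [0.5, 0.5, -0.2]
opening: 0.0462
finger_force: 0.0
```

drive_tool([
  {"x": -0.44,"y": 0.97,"z": 0,"yaw": 0,"hand": -0.05},
  {"x": -0.44,"y": 0.97,"z": 0,"yaw": 0,"hand": -0.05},
  {"x": -0.44,"y": 0.97,"z": 0,"yaw": 0,"hand": -0.05},
  {"x": -0.44,"y": 0.97,"z": 0,"yaw": 0,"hand": -0.05},
  {"x": -0.44,"y": 0.97,"z": 0,"yaw": 0,"hand": -0.05},
])

```text
time: 15.65
tool_pos: [0.4571, 0.1568, 0.1238]
tool_rot: [[-0.699, -0.715, 0.001], [-0.715, 0.699, 0.0], [-0.001, -0.001, -1.0]]
ft_force: [0.3, 0.4, -0.0]
opening: 0.0462
finger_force: 0.0
```

drive_tool([
  {"x": -0.44,"y": 0.97,"z": 0,"yaw": 0,"hand": -0.05},
  {"x": -0.44,"y": 0.97,"z": 0,"yaw": 0,"hand": -0.05},
  {"x": -0.44,"y": 0.88,"z": 0,"yaw": 0,"hand": -0.05},
  {"x": 0,"y": 0,"z": 0,"yaw": 0,"hand": -0.05},
  {"x": 0,"y": 0,"z": 0,"yaw": 0,"hand": -0.05},
])

```text
time: 16.15
tool_pos: [0.4301, 0.2288, 0.1235]
tool_rot: [[-0.698, -0.716, 0.001], [-0.716, 0.698, -0.0], [-0.001, -0.001, -1.0]]
ft_force: [0.1, 0.2, 0.0]
opening: 0.0459
finger_force: 0.0
```

```bash
cat >> h.py <<'E'
def wbar(z=.033):
    """bright top faces seen by the wrist camera, near the point below the tool"""
    c=grab('wrist'); hsv=cv2.cvtColor(c['image'],cv2.COLOR_BGR2HSV); p=manip.read_state()['tool_pos']
    t=proj(c,[[p[0],p[1],z]])[0]; 
    m=((hsv[...,1]<75)&(hsv[...,2]>60)).astype(np.uint8)*255; m[245:]=0
    print('below tool',t.round(0))
    for r in rects(c,m,z,300,9000): 
        if np.hypot(*(r[0]-t))<130: print(r)
    return c
E
python3 -c "
from h import *
c=wbar(); cv2.imwrite('pics/wb.png',c['image'])
go(.4237,.254,.006,45.6)"
```

```text
below tool [279. 216.]
(array([308., 226.]), 0.4189, 0.2489, -44.3, 31.9, 30.2, 1481.0)
(array([238., 197.]), 0.4421, 0.196, 13.0, 49.0, 30.9, 2526.5)
yaw 0.0 xyz [-0.56  0.92  4.69] now [0.4303 0.2279 0.1233] -134.4 q7 96
```

drive_tool([
  {"x": -0.56,"y": 0.92,"z": 0,"yaw": 0,"hand": -0.05},
  {"x": 0,"y": 0,"z": 0.5,"yaw": 0,"hand": -0.05},
  {"x": 0,"y": 0,"z": 1,"yaw": 0,"hand": -0.05},
  {"x": 0,"y": 0,"z": 1,"yaw": 0,"hand": -0.05},
  {"x": 0,"y": 0,"z": 1,"yaw": 0,"hand": -0.05},
])

```text
time: 16.7
tool_pos: [0.4239, 0.253, 0.0343]
tool_rot: [[-0.701, -0.714, 0.0], [-0.714, 0.7, -0.001], [0.0, -0.001, -1.0]]
ft_force: [0.0, -1.0, -0.2]
opening: 0.0462
finger_force: 0.0
```

drive_tool([
  {"x": 0,"y": 0,"z": 0.8,"yaw": 0,"hand": -0.05},
  {"x": 0,"y": 0,"z": 0.35,"yaw": 0,"hand": -0.05},
  {"x": 0,"y": 0,"z": 0,"yaw": 0,"hand": -0.05},
])

```text
time: 17.0
tool_pos: [0.4229, 0.2532, 0.0055]
tool_rot: [[-0.7, -0.714, -0.002], [-0.714, 0.7, -0.002], [0.003, -0.0, -1.0]]
ft_force: [-0.7, 0.1, 0.7]
opening: 0.0463
finger_force: 0.0
```

drive_tool([
  {"x": 0,"y": 0,"z": 0,"yaw": 0,"hand": 1},
  {"x": 0,"y": 0,"z": 0,"yaw": 0,"hand": 1},
  {"x": 0,"y": 0,"z": 0,"yaw": 0,"hand": 1},
  {"x": 0,"y": 0,"z": 0,"yaw": 0,"hand": 1},
])

```text
time: 17.4
tool_pos: [0.4239, 0.2551, 0.0076]
tool_rot: [[-0.699, -0.715, 0.001], [-0.715, 0.699, 0.001], [-0.002, -0.001, -1.0]]
ft_force: [-0.3, -0.9, 6.3]
opening: 0.0303
finger_force: 29.5
```

drive_tool([
  {"x": 0,"y": 0,"z": -0.5,"yaw": 0,"hand": 1},
  {"x": 0,"y": 0,"z": -1,"yaw": 0,"hand": 1},
  {"x": 0,"y": 0,"z": -1,"yaw": 0,"hand": 1},
  {"x": 0,"y": 0,"z": -0.5,"yaw": 0,"hand": 1},
  {"x": 0,"y": 0,"z": 0,"yaw": 0,"hand": 1},
])

```text
time: 17.9
tool_pos: [0.4243, 0.2556, 0.0836]
tool_rot: [[-0.699, -0.715, 0.003], [-0.715, 0.699, 0.002], [-0.004, -0.001, -1.0]]
ft_force: [-0.4, -1.2, -1.3]
opening: 0.0304
finger_force: 29.5
```

```bash
python3 -c "
from h import *
go(.5905,.0184,.08,168.1)"
```

```text
yaw 12.55 xyz [-8.46 -7.91  0.14] now [0.4243 0.2556 0.0836] -134.4 q7 91
```

drive_tool([
  {"x": 0,"y": 0,"z": 0,"yaw": 1,"hand": 1},
  {"x": 0,"y": 0,"z": 0,"yaw": 1,"hand": 1},
  {"x": 0,"y": 0,"z": 0,"yaw": 1,"hand": 1},
  {"x": 0,"y": 0,"z": 0,"yaw": 1,"hand": 1},
  {"x": 0,"y": 0,"z": 0,"yaw": 1,"hand": 1},
])

```text
time: 18.4
tool_pos: [0.4225, 0.2543, 0.0805]
tool_rot: [[-0.924, -0.383, -0.002], [-0.383, 0.924, -0.001], [0.002, -0.001, -1.0]]
ft_force: [-0.6, 0.1, -0.8]
opening: 0.0303
finger_force: 29.5
```

drive_tool([
  {"x": 0,"y": 0,"z": 0,"yaw": 1,"hand": 1},
  {"x": 0,"y": 0,"z": 0,"yaw": 1,"hand": 1},
  {"x": 0,"y": 0,"z": 0,"yaw": 1,"hand": 1},
  {"x": 0,"y": 0,"z": 0,"yaw": 1,"hand": 1},
  {"x": 0,"y": 0,"z": 0,"yaw": 1,"hand": 1},
])

```text
time: 18.9
tool_pos: [0.4225, 0.2543, 0.0805]
tool_rot: [[-1.0, 0.007, -0.002], [0.007, 1.0, -0.001], [0.002, -0.001, -1.0]]
ft_force: [-0.1, 0.1, -1.0]
opening: 0.0302
finger_force: 29.5
```

drive_tool([
  {"x": 0,"y": 0,"z": 0,"yaw": 1,"hand": 1},
  {"x": 0,"y": 0,"z": 0,"yaw": 1,"hand": 1},
  {"x": 0,"y": 0,"z": 0,"yaw": 0.55,"hand": 1},
  {"x": -0.94,"y": -0.88,"z": 0,"yaw": 0,"hand": 1},
  {"x": -0.94,"y": -0.88,"z": 0,"yaw": 0,"hand": 1},
])

```text
time: 19.4
tool_pos: [0.4594, 0.2021, 0.0806]
tool_rot: [[-0.979, 0.203, -0.002], [0.203, 0.979, -0.001], [0.001, -0.001, -1.0]]
ft_force: [0.5, -1.1, -0.7]
opening: 0.03
finger_force: 29.5
```

drive_tool([
  {"x": -0.94,"y": -0.88,"z": 0,"yaw": 0,"hand": 1},
  {"x": -0.94,"y": -0.88,"z": 0,"yaw": 0,"hand": 1},
  {"x": -0.94,"y": -0.88,"z": 0,"yaw": 0,"hand": 1},
  {"x": -0.94,"y": -0.88,"z": 0,"yaw": 0,"hand": 1},
  {"x": -0.94,"y": -0.88,"z": 0,"yaw": 0,"hand": 1},
])

```text
time: 19.9
tool_pos: [0.5522, 0.069, 0.0804]
tool_rot: [[-0.979, 0.206, -0.002], [0.206, 0.979, -0.001], [0.002, -0.001, -1.0]]
ft_force: [1.0, 0.2, -1.6]
opening: 0.0299
finger_force: 29.5
```

drive_tool([
  {"x": -0.94,"y": -0.88,"z": 0,"yaw": 0,"hand": 1},
  {"x": -0.94,"y": -0.88,"z": 0,"yaw": 0,"hand": 1},
  {"x": 0,"y": 0,"z": 1,"yaw": 0,"hand": 1},
  {"x": 0,"y": 0,"z": 1,"yaw": 0,"hand": 1},
  {"x": 0,"y": 0,"z": 0.4,"yaw": 0,"hand": 1},
])

```text
time: 20.4
tool_pos: [0.587, 0.0171, 0.0183]
tool_rot: [[-0.978, 0.206, -0.005], [0.206, 0.979, -0.001], [0.005, -0.002, -1.0]]
ft_force: [-0.6, 1.0, -0.9]
opening: 0.0303
finger_force: 29.5
```

drive_tool([
  {"x": 0,"y": 0,"z": 0,"yaw": 0,"hand": 1},
  {"x": 0,"y": 0,"z": 0.2,"yaw": 0,"hand": 1},
  {"x": 0,"y": 0,"z": 0,"yaw": 0,"hand": 1},
])

```text
time: 20.7
tool_pos: [0.5897, 0.0178, 0.017]
tool_rot: [[-0.979, 0.206, 0.001], [0.206, 0.979, 0.0], [-0.001, 0.0, -1.0]]
ft_force: [-0.1, 0.6, -1.0]
opening: 0.0304
finger_force: 29.5
```

```bash
python3 -c "
from h import *
go(.5905,.0184,.0126,168.1)"
```

```text
yaw 0.01 xyz [-0.03  0.03  0.17] now [0.5897 0.0178 0.017 ] 168.1 q7 75
```

drive_tool([
  {"x": 0,"y": 0,"z": 0.16,"yaw": 0,"hand": 1},
  {"x": 0,"y": 0,"z": 0,"yaw": 0,"hand": 1},
  {"x": -0.3,"y": 0,"z": 0,"yaw": 0,"hand": 1},
  {"x": -0.3,"y": 0,"z": 0,"yaw": 0,"hand": 1},
  {"x": 0,"y": 0,"z": 0,"yaw": 0,"hand": 1},
])

```text
time: 21.2
tool_pos: [0.606, 0.014, 0.0131]
tool_rot: [[-0.978, 0.206, 0.002], [0.206, 0.978, -0.0], [-0.002, 0.0, -1.0]]
ft_force: [-0.6, 0.3, -0.3]
opening: 0.0299
finger_force: 29.5
```

drive_tool([
  {"x": -0.2,"y": 0,"z": 0,"yaw": 0,"hand": 1},
  {"x": 0,"y": 0,"z": 0,"yaw": 0,"hand": 1},
])

```text
time: 21.4
tool_pos: [0.6097, 0.0132, 0.0128]
tool_rot: [[-0.979, 0.206, 0.001], [0.206, 0.979, -0.0], [-0.001, 0.0, -1.0]]
ft_force: [0.5, 0.4, -1.1]
opening: 0.0304
finger_force: 29.5
```

drive_tool([
  {"x": -0.2,"y": 0,"z": 0,"yaw": 0,"hand": 1},
  {"x": 0,"y": 0,"z": 0,"yaw": 0,"hand": 1},
])

```text
time: 21.6
tool_pos: [0.6147, 0.0123, 0.0127]
tool_rot: [[-0.979, 0.206, 0.001], [0.206, 0.979, -0.0], [-0.001, 0.0, -1.0]]
ft_force: [0.3, -0.8, -0.9]
opening: 0.0299
finger_force: 29.5
```

drive_tool([
  {"x": -0.2,"y": 0,"z": 0,"yaw": 0,"hand": 1},
  {"x": 0,"y": 0,"z": 0,"yaw": 0,"hand": 1},
])

```text
time: 21.8
tool_pos: [0.6197, 0.0112, 0.0128]
tool_rot: [[-0.979, 0.206, 0.001], [0.206, 0.979, -0.0], [-0.001, 0.0, -1.0]]
ft_force: [-0.3, -0.4, -0.3]
opening: 0.03
finger_force: 29.5
```

drive_tool([
  {"x": 0.8,"y": 0,"z": 0,"yaw": 0,"hand": 1},
  {"x": 0.6,"y": 0,"z": 0,"yaw": 0,"hand": 1},
  {"x": 0,"y": 0,"z": -1,"yaw": -1,"hand": 1},
  {"x": 0,"y": 0,"z": -1,"yaw": -1,"hand": 1},
  {"x": 0,"y": 0,"z": -0.8,"yaw": -1,"hand": 1},
])

```text
time: 22.3
tool_pos: [0.5849, 0.0185, 0.0837]
tool_rot: [[-0.999, -0.036, 0.001], [-0.036, 0.999, -0.0], [-0.001, -0.0, -1.0]]
ft_force: [0.7, -0.1, -1.6]
opening: 0.0299
finger_force: 29.5
```

drive_tool([
  {"x": 0,"y": 0,"z": -0.2,"yaw": -1,"hand": 1},
  {"x": 0,"y": 0,"z": 0,"yaw": -1,"hand": 1},
  {"x": 0,"y": 0,"z": 0,"yaw": -0.57,"hand": 1},
  {"x": 0,"y": 0,"z": 0,"yaw": 0,"hand": 1},
])

```text
time: 22.7
tool_pos: [0.5846, 0.0183, 0.0876]
tool_rot: [[-0.972, -0.236, 0.0], [-0.236, 0.972, 0.0], [-0.0, -0.0, -1.0]]
ft_force: [-0.5, -0.2, -0.7]
opening: 0.0299
finger_force: 29.5
```

```bash
python3 -c "
from h import *
go(*bay(0,.05,.0064),.0182,193.6)"
```

```text
yaw 0.01 xyz [  1.91 -10.57   2.77] now [0.5846 0.0183 0.0876] -166.4 q7 95
```

Spacer2 went under with no force, so it is short and goes in the shallow bay.

drive_tool([
  {"x": 0.17,"y": -0.96,"z": 0,"yaw": 0,"hand": 1},
  {"x": 0.17,"y": -0.96,"z": 0,"yaw": 0,"hand": 1},
  {"x": 0.17,"y": -0.96,"z": 0,"yaw": 0,"hand": 1},
  {"x": 0.17,"y": -0.96,"z": 0,"yaw": 0,"hand": 1},
  {"x": 0.17,"y": -0.96,"z": 0,"yaw": 0,"hand": 1},
])

```text
time: 23.2
tool_pos: [0.5922, -0.1041, 0.0874]
tool_rot: [[-0.972, -0.234, 0.0], [-0.234, 0.972, -0.0], [0.0, -0.0, -1.0]]
ft_force: [-0.4, 0.8, -1.6]
opening: 0.0301
finger_force: 29.5
```

drive_tool([
  {"x": 0.17,"y": -0.96,"z": 0,"yaw": 0,"hand": 1},
  {"x": 0.17,"y": -0.96,"z": 0,"yaw": 0,"hand": 1},
  {"x": 0.17,"y": -0.96,"z": 0,"yaw": 0,"hand": 1},
  {"x": 0.17,"y": -0.96,"z": 0,"yaw": 0,"hand": 1},
  {"x": 0.17,"y": -0.96,"z": 0,"yaw": 0,"hand": 1},
])

```text
time: 23.7
tool_pos: [0.5998, -0.2257, 0.0873]
tool_rot: [[-0.972, -0.234, -0.0], [-0.234, 0.972, -0.0], [0.0, 0.0, -1.0]]
ft_force: [0.1, 0.5, -1.4]
opening: 0.0298
finger_force: 29.5
```

drive_tool([
  {"x": 0.17,"y": -0.96,"z": 0,"yaw": 0,"hand": 1},
  {"x": 0,"y": 0,"z": 0,"yaw": 0,"hand": 1},
  {"x": 0,"y": 0,"z": 0.7,"yaw": 0,"hand": 1},
  {"x": 0,"y": 0,"z": 0,"yaw": 0,"hand": 1},
])

```text
time: 24.1
tool_pos: [0.5999, -0.2475, 0.068]
tool_rot: [[-0.972, -0.236, -0.004], [-0.236, 0.972, 0.002], [0.003, 0.003, -1.0]]
ft_force: [0.3, 0.3, -2.5]
opening: 0.0301
finger_force: 29.5
```

```bash
python3 -c "
from h import *
go(*bay(0,.05,.0064),.0182,193.6)"
```

```text
yaw 0.01 xyz [ 0.   -0.09  1.99] now [ 0.5999 -0.2475  0.068 ] -166.4 q7 121
```

drive_tool([
  {"x": 0,"y": -0.09,"z": 0.7,"yaw": 0,"hand": 1},
  {"x": 0,"y": 0,"z": 0.7,"yaw": 0,"hand": 1},
  {"x": 0,"y": 0,"z": 0.4,"yaw": 0,"hand": 1},
  {"x": 0,"y": 0,"z": 0.1,"yaw": 0,"hand": 1},
  {"x": 0,"y": 0,"z": 0,"yaw": 0,"hand": 1},
])

```text
time: 24.6
tool_pos: [0.6019, -0.2509, 0.0223]
tool_rot: [[-0.972, -0.236, -0.001], [-0.236, 0.972, 0.0], [0.0, 0.0, -1.0]]
ft_force: [-0.1, -0.1, -0.2]
opening: 0.0302
finger_force: 29.5
```

drive_tool([
  {"x": 0,"y": 0,"z": 0.06,"yaw": 0,"hand": 1},
  {"x": 0,"y": 0,"z": 0,"yaw": 0,"hand": 1},
])

```text
time: 24.8
tool_pos: [0.6024, -0.2513, 0.0217]
tool_rot: [[-0.972, -0.236, 0.001], [-0.236, 0.972, -0.0], [-0.001, -0.001, -1.0]]
ft_force: [-0.4, -1.1, -1.5]
opening: 0.03
finger_force: 29.5
```

drive_tool([
  {"x": 0.08,"y": 0,"z": 0.12,"yaw": 0,"hand": 1},
  {"x": 0,"y": 0,"z": 0,"yaw": 0,"hand": 1},
  {"x": 0,"y": 0,"z": 0,"yaw": 0,"hand": 0.09},
  {"x": 0,"y": 0,"z": 0,"yaw": 0,"hand": 0.09},
  {"x": 0,"y": 0,"z": 0,"yaw": 0,"hand": 0.09},
])

```text
time: 25.3
tool_pos: [0.6003, -0.2517, 0.0184]
tool_rot: [[-0.972, -0.236, 0.001], [-0.236, 0.972, -0.0], [-0.0, -0.0, -1.0]]
ft_force: [-0.1, 0.5, 0.3]
opening: 0.0402
finger_force: 0.0
```

drive_tool([
  {"x": 0,"y": 0,"z": -0.5,"yaw": 0,"hand": 0.09},
  {"x": 0,"y": 0,"z": -1,"yaw": 0,"hand": 0.09},
  {"x": 0,"y": 0,"z": -1,"yaw": 0,"hand": 0.09},
  {"x": 0,"y": 0,"z": -1,"yaw": 0,"hand": -0.05},
  {"x": 0,"y": 0,"z": -0.5,"yaw": 0,"hand": -0.05},
])

```text
time: 25.8
tool_pos: [0.6014, -0.2522, 0.1215]
tool_rot: [[-0.972, -0.236, 0.004], [-0.236, 0.972, -0.001], [-0.004, -0.002, -1.0]]
ft_force: [-0.4, -0.2, 0.1]
opening: 0.0462
finger_force: 0.0
```

```bash
python3 -c "
from h import *
c=bars()
t=np.radians(12.8)
go(.443-.0064*np.cos(t),.196-.0064*np.sin(t),.006,12.8)"
```

```text
(array([239., 285.]), 0.4009, 0.0602, -71.9, 50.7, 36.4, 233.0)
(array([271., 284.]), 0.4035, -0.0224, -45.4, 48.4, 35.3, 239.5)
(array([188., 269.]), 0.4441, 0.1958, 12.6, 48.9, 36.7, 227.5)
(array([278., 251.]), 0.4892, -0.0423, 75.9, 49.2, 35.4, 218.5)
(array([249., 251.]), 0.4872, 0.0343, -0.1, 47.7, 34.7, 205.5)
(array([218., 253.]), 0.4836, 0.1174, 27.2, 50.3, 35.5, 227.0)
(array([316., 244.]), 0.5029, -0.1394, -0.9, 58.7, 24.2, 101.0)
yaw 0.18 xyz [ 2.48 18.9   4.66] now [ 0.602  -0.2524  0.1226] -166.4 q7 121
```

drive_tool([
  {"x": 0.12,"y": 0.95,"z": 0,"yaw": 0.18,"hand": -0.05},
  {"x": 0.12,"y": 0.95,"z": 0,"yaw": 0,"hand": -0.05},
  {"x": 0.12,"y": 0.95,"z": 0,"yaw": 0,"hand": -0.05},
  {"x": 0.12,"y": 0.95,"z": 0,"yaw": 0,"hand": -0.05},
  {"x": 0.12,"y": 0.95,"z": 0,"yaw": 0,"hand": -0.05},
])

```text
time: 26.35
tool_pos: [0.5578, -0.1383, 0.1175]
tool_rot: [[-0.975, -0.222, -0.001], [-0.222, 0.975, 0.0], [0.001, 0.0, -1.0]]
ft_force: [0.1, 0.2, -0.2]
opening: 0.0462
finger_force: 0.0
```

drive_tool([
  {"x": 0.12,"y": 0.95,"z": 0,"yaw": 0,"hand": -0.05},
  {"x": 0.12,"y": 0.95,"z": 0,"yaw": 0,"hand": -0.05},
  {"x": 0.12,"y": 0.95,"z": 0,"yaw": 0,"hand": -0.05},
  {"x": 0.12,"y": 0.95,"z": 0,"yaw": 0,"hand": -0.05},
  {"x": 0.12,"y": 0.95,"z": 0,"yaw": 0,"hand": -0.05},
])

```text
time: 26.85
tool_pos: [0.5168, -0.026, 0.1176]
tool_rot: [[-0.975, -0.222, -0.001], [-0.222, 0.975, 0.0], [0.001, 0.0, -1.0]]
ft_force: [0.1, 0.3, 0.6]
opening: 0.0465
finger_force: 0.0
```

drive_tool([
  {"x": 0.12,"y": 0.95,"z": 0,"yaw": 0,"hand": -0.05},
  {"x": 0.12,"y": 0.95,"z": 0,"yaw": 0,"hand": -0.05},
  {"x": 0.12,"y": 0.95,"z": 0,"yaw": 0,"hand": -0.05},
  {"x": 0.12,"y": 0.95,"z": 0,"yaw": 0,"hand": -0.05},
  {"x": 0.12,"y": 0.95,"z": 0,"yaw": 0,"hand": -0.05},
])

```text
time: 27.35
tool_pos: [0.4759, 0.0863, 0.1177]
tool_rot: [[-0.975, -0.222, -0.001], [-0.222, 0.975, -0.0], [0.001, -0.0, -1.0]]
ft_force: [0.2, 0.3, 0.3]
opening: 0.046
finger_force: 0.0
```

drive_tool([
  {"x": 0.12,"y": 0.95,"z": 0,"yaw": 0,"hand": -0.05},
  {"x": 0.12,"y": 0.95,"z": 0,"yaw": 0,"hand": -0.05},
  {"x": 0.12,"y": 0.95,"z": 0,"yaw": 0,"hand": -0.05},
  {"x": 0.12,"y": 0.95,"z": 0,"yaw": 0,"hand": -0.05},
  {"x": 0.12,"y": 0.9,"z": 0,"yaw": 0,"hand": -0.05},
])

```text
time: 27.85
tool_pos: [0.4352, 0.1977, 0.1177]
tool_rot: [[-0.975, -0.222, -0.001], [-0.222, 0.975, -0.0], [0.001, -0.0, -1.0]]
ft_force: [-0.6, -0.1, 0.0]
opening: 0.0463
finger_force: 0.0
```

drive_tool([
  {"x": 0,"y": 0,"z": 1,"yaw": 0,"hand": -0.05},
  {"x": 0,"y": 0,"z": 0.5,"yaw": 0,"hand": -0.05},
  {"x": 0,"y": 0,"z": 0,"yaw": 0,"hand": -0.05},
  {"x": 0,"y": 0,"z": 0,"yaw": 0,"hand": -0.05},
])

```text
time: 28.25
tool_pos: [0.436, 0.1961, 0.0805]
tool_rot: [[-0.975, -0.221, -0.001], [-0.221, 0.975, -0.001], [0.001, -0.001, -1.0]]
ft_force: [0.9, -0.2, -0.3]
opening: 0.046
finger_force: 0.0
```

```bash
python3 -c "
from h import *
c=wbar()
t=np.radians(12.8)
go(.443-.0064*np.cos(t),.196-.0064*np.sin(t),.006,12.8)"
```

```text
below tool [280. 236.]
(array([154., 238.]), 0.4545, 0.1153, -76.9, 34.4, 11.5, 548.5)
(array([278., 224.]), 0.4288, 0.1933, -78.4, 30.4, 27.1, 1874.0)
yaw -0.01 xyz [ 0.   -0.07  3.  ] now [0.4364 0.1963 0.0809] -167.2 q7 67
```

drive_tool([
  {"x": 0,"y": -0.05,"z": 1,"yaw": 0,"hand": -0.05},
  {"x": 0,"y": 0,"z": 1,"yaw": 0,"hand": -0.05},
  {"x": 0,"y": 0,"z": 0.6,"yaw": 0,"hand": -0.05},
  {"x": 0,"y": 0,"z": 0.35,"yaw": 0,"hand": -0.05},
  {"x": 0,"y": 0,"z": 0,"yaw": 0,"hand": -0.05},
])

```text
time: 28.8
tool_pos: [0.4362, 0.1953, 0.0066]
tool_rot: [[-0.975, -0.221, -0.001], [-0.221, 0.975, -0.001], [0.001, -0.0, -1.0]]
ft_force: [-0.5, 0.5, -0.4]
opening: 0.046
finger_force: 0.0
```

drive_tool([
  {"x": 0,"y": 0,"z": 0,"yaw": 0,"hand": 1},
  {"x": 0,"y": 0,"z": 0,"yaw": 0,"hand": 1},
  {"x": 0,"y": 0,"z": 0,"yaw": 0,"hand": 1},
  {"x": 0,"y": 0,"z": 0,"yaw": 0,"hand": 1},
])

```text
time: 29.2
tool_pos: [0.437, 0.1959, 0.0078]
tool_rot: [[-0.975, -0.222, 0.001], [-0.222, 0.975, 0.001], [-0.002, 0.0, -1.0]]
ft_force: [-0.5, -0.6, 6.6]
opening: 0.0299
finger_force: 30.0
```

drive_tool([
  {"x": 0,"y": 0,"z": -0.5,"yaw": 0,"hand": 1},
  {"x": 0,"y": 0,"z": -1,"yaw": 0,"hand": 1},
  {"x": 0,"y": 0,"z": -1,"yaw": 0,"hand": 1},
  {"x": 0,"y": 0,"z": -0.5,"yaw": 0,"hand": 1},
  {"x": 0,"y": 0,"z": 0,"yaw": 0,"hand": 1},
])

```text
time: 29.7
tool_pos: [0.4374, 0.1962, 0.0838]
tool_rot: [[-0.975, -0.222, 0.003], [-0.222, 0.975, 0.002], [-0.004, 0.001, -1.0]]
ft_force: [-0.3, -0.6, -1.5]
opening: 0.0296
finger_force: 30.0
```

```bash
python3 -c "
from h import *
go(.5905,.0184,.08,168.1)"
```

```text
yaw 5.39 xyz [-7.46 -5.7   0.15] now [0.4374 0.1962 0.0838] -167.2 q7 67
```

drive_tool([
  {"x": 0,"y": 0,"z": 0,"yaw": 1,"hand": 1},
  {"x": 0,"y": 0,"z": 0,"yaw": 1,"hand": 1},
  {"x": 0,"y": 0,"z": 0,"yaw": 1,"hand": 1},
  {"x": 0,"y": 0,"z": 0,"yaw": 1,"hand": 1},
  {"x": 0,"y": 0,"z": 0,"yaw": 1,"hand": 1},
])

```text
time: 30.2
tool_pos: [0.4355, 0.1952, 0.0808]
tool_rot: [[-0.984, 0.178, -0.002], [0.178, 0.984, -0.001], [0.001, -0.001, -1.0]]
ft_force: [-0.3, 0.4, -1.2]
opening: 0.0299
finger_force: 30.0
```

drive_tool([
  {"x": 0,"y": 0,"z": 0,"yaw": 0.39,"hand": 1},
  {"x": -0.93,"y": -0.71,"z": 0,"yaw": 0,"hand": 1},
  {"x": -0.93,"y": -0.71,"z": 0,"yaw": 0,"hand": 1},
  {"x": -0.93,"y": -0.71,"z": 0,"yaw": 0,"hand": 1},
  {"x": -0.93,"y": -0.71,"z": 0,"yaw": 0,"hand": 1},
])

```text
time: 30.7
tool_pos: [0.5128, 0.106, 0.0812]
tool_rot: [[-0.979, 0.205, -0.001], [0.205, 0.979, -0.0], [0.001, -0.001, -1.0]]
ft_force: [-0.0, -0.1, -1.1]
opening: 0.0297
finger_force: 30.0
```

drive_tool([
  {"x": -0.93,"y": -0.71,"z": 0,"yaw": 0,"hand": 1},
  {"x": -0.93,"y": -0.71,"z": 0,"yaw": 0,"hand": 1},
  {"x": -0.93,"y": -0.71,"z": 0,"yaw": 0,"hand": 1},
  {"x": -0.93,"y": -0.71,"z": 0,"yaw": 0,"hand": 1},
  {"x": 0,"y": 0,"z": 0,"yaw": 0,"hand": 1},
])

```text
time: 31.2
tool_pos: [0.5909, 0.0137, 0.0812]
tool_rot: [[-0.978, 0.211, 0.001], [0.211, 0.978, -0.002], [-0.001, -0.002, -1.0]]
ft_force: [-0.1, 1.0, -0.3]
opening: 0.0301
finger_force: 30.0
```

drive_tool([
  {"x": 0,"y": 0,"z": 1,"yaw": 0,"hand": 1},
  {"x": 0,"y": 0,"z": 1,"yaw": 0,"hand": 1},
  {"x": 0,"y": 0,"z": 0.5,"yaw": 0,"hand": 1},
  {"x": 0,"y": 0,"z": 0,"yaw": 0,"hand": 1},
  {"x": 0,"y": 0,"z": 0,"yaw": 0,"hand": 1},
])

```text
time: 31.7
tool_pos: [0.5891, 0.0187, 0.0196]
tool_rot: [[-0.979, 0.205, -0.0], [0.205, 0.979, 0.0], [0.0, 0.0, -1.0]]
ft_force: [0.6, 0.6, -1.4]
opening: 0.03
finger_force: 30.0
```

```bash
python3 -c "
from h import *
go(.5905,.0184,.0128,168.1)"
```

```text
yaw 0.01 xyz [-0.06 -0.    0.27] now [0.5891 0.0187 0.0196] 168.2 q7 71
```

drive_tool([
  {"x": 0,"y": 0,"z": 0.26,"yaw": 0,"hand": 1},
  {"x": 0,"y": 0,"z": 0,"yaw": 0,"hand": 1},
  {"x": -0.3,"y": 0,"z": 0,"yaw": 0,"hand": 1},
  {"x": -0.3,"y": 0,"z": 0,"yaw": 0,"hand": 1},
  {"x": 0,"y": 0,"z": 0,"yaw": 0,"hand": 1},
])

```text
time: 32.2
tool_pos: [0.6057, 0.0149, 0.0134]
tool_rot: [[-0.978, 0.207, 0.002], [0.207, 0.978, 0.0], [-0.002, 0.0, -1.0]]
ft_force: [-0.3, 0.1, -1.7]
opening: 0.0299
finger_force: 30.0
```

drive_tool([
  {"x": -0.2,"y": 0,"z": 0,"yaw": 0,"hand": 1},
  {"x": 0,"y": 0,"z": 0,"yaw": 0,"hand": 1},
])

```text
time: 32.4
tool_pos: [0.6093, 0.014, 0.013]
tool_rot: [[-0.978, 0.206, 0.001], [0.206, 0.978, -0.0], [-0.001, 0.0, -1.0]]
ft_force: [0.5, -0.6, -0.3]
opening: 0.0295
finger_force: 30.0
```

drive_tool([
  {"x": -0.15,"y": 0,"z": 0,"yaw": 0,"hand": 1},
  {"x": 0,"y": 0,"z": 0,"yaw": 0,"hand": 1},
])

```text
time: 32.6
tool_pos: [0.6128, 0.0134, 0.013]
tool_rot: [[-0.979, 0.206, 0.001], [0.206, 0.979, 0.0], [-0.001, 0.0, -1.0]]
ft_force: [0.5, 0.6, -0.8]
opening: 0.0299
finger_force: 30.0
```

drive_tool([
  {"x": -0.2,"y": 0,"z": 0,"yaw": 0,"hand": 1},
  {"x": 0,"y": 0,"z": 0,"yaw": 0,"hand": 1},
])

```text
time: 32.8
tool_pos: [0.6181, 0.0123, 0.013]
tool_rot: [[-0.979, 0.206, 0.001], [0.206, 0.979, -0.0], [-0.001, 0.0, -1.0]]
ft_force: [-1.2, 1.2, -1.2]
opening: 0.0301
finger_force: 30.0
```

drive_tool([
  {"x": -0.1,"y": 0,"z": 0,"yaw": 0,"hand": 1},
  {"x": 0,"y": 0,"z": 0,"yaw": 0,"hand": 1},
])

```text
time: 33.0
tool_pos: [0.6201, 0.0119, 0.0129]
tool_rot: [[-0.979, 0.206, 0.001], [0.206, 0.979, -0.0], [-0.001, 0.0, -1.0]]
ft_force: [0.3, -0.3, 0.0]
opening: 0.0296
finger_force: 30.0
```

drive_tool([
  {"x": 0.8,"y": 0,"z": 0,"yaw": 0,"hand": 1},
  {"x": 0.6,"y": 0,"z": 0,"yaw": 0,"hand": 1},
  {"x": 0,"y": 0,"z": -1,"yaw": -1,"hand": 1},
  {"x": 0,"y": 0,"z": -1,"yaw": -1,"hand": 1},
  {"x": 0,"y": 0,"z": -0.8,"yaw": -1,"hand": 1},
])

```text
time: 33.5
tool_pos: [0.5857, 0.0191, 0.084]
tool_rot: [[-0.999, -0.036, 0.001], [-0.036, 0.999, -0.0], [-0.001, -0.0, -1.0]]
ft_force: [0.4, 0.9, -0.5]
opening: 0.0296
finger_force: 30.0
```

drive_tool([
  {"x": 0,"y": 0,"z": -0.2,"yaw": -1,"hand": 1},
  {"x": 0,"y": 0,"z": 0,"yaw": -1,"hand": 1},
  {"x": 0,"y": 0,"z": 0,"yaw": -0.57,"hand": 1},
  {"x": 0,"y": 0,"z": 0,"yaw": 0,"hand": 1},
])

```text
time: 33.9
tool_pos: [0.5855, 0.0189, 0.0879]
tool_rot: [[-0.972, -0.236, 0.0], [-0.236, 0.972, 0.0], [-0.0, 0.0, -1.0]]
ft_force: [0.2, 1.0, -1.4]
opening: 0.0297
finger_force: 30.0
```

```bash
python3 -c "
from h import *
go(*bay(0,.0,.0064),.0184,193.6)"
```

```text
yaw 0.01 xyz [  3.95 -10.59   2.78] now [0.5855 0.0189 0.0879] -166.4 q7 92
```

Spacer3 is also short. It goes in the middle slot of the shallow bay.

drive_tool([
  {"x": 0.36,"y": -0.96,"z": 0,"yaw": 0,"hand": 1},
  {"x": 0.36,"y": -0.96,"z": 0,"yaw": 0,"hand": 1},
  {"x": 0.36,"y": -0.96,"z": 0,"yaw": 0,"hand": 1},
  {"x": 0.36,"y": -0.96,"z": 0,"yaw": 0,"hand": 1},
  {"x": 0.36,"y": -0.96,"z": 0,"yaw": 0,"hand": 1},
])

```text
time: 34.4
tool_pos: [0.5698, -0.1092, 0.0877]
tool_rot: [[-0.972, -0.234, -0.0], [-0.234, 0.972, -0.0], [0.0, -0.0, -1.0]]
ft_force: [0.5, -1.2, -2.3]
opening: 0.0298
finger_force: 30.0
```

drive_tool([
  {"x": 0.36,"y": -0.96,"z": 0,"yaw": 0,"hand": 1},
  {"x": 0.36,"y": -0.96,"z": 0,"yaw": 0,"hand": 1},
  {"x": 0.36,"y": -0.96,"z": 0,"yaw": 0,"hand": 1},
  {"x": 0.36,"y": -0.96,"z": 0,"yaw": 0,"hand": 1},
  {"x": 0.36,"y": -0.96,"z": 0,"yaw": 0,"hand": 1},
])

```text
time: 34.9
tool_pos: [0.5543, -0.2364, 0.0877]
tool_rot: [[-0.972, -0.234, -0.0], [-0.234, 0.972, -0.0], [0.0, -0.0, -1.0]]
ft_force: [-0.8, -0.6, -1.1]
opening: 0.0298
finger_force: 30.0
```

drive_tool([
  {"x": 0.36,"y": -0.96,"z": 0,"yaw": 0,"hand": 1},
  {"x": 0,"y": 0,"z": 0,"yaw": 0,"hand": 1},
  {"x": 0,"y": 0,"z": 0.7,"yaw": 0,"hand": 1},
  {"x": 0,"y": 0,"z": 0,"yaw": 0,"hand": 1},
  {"x": 0,"y": 0,"z": 0,"yaw": 0,"hand": 1},
])

```text
time: 35.4
tool_pos: [0.5514, -0.2598, 0.0701]
tool_rot: [[-0.972, -0.236, -0.001], [-0.236, 0.972, 0.001], [0.001, 0.001, -1.0]]
ft_force: [0.0, 0.4, -1.3]
opening: 0.0298
finger_force: 30.0
```

```bash
python3 -c "
from h import *
go(*bay(0,-.001,.0064),.0184,193.6)"
```

```text
yaw 0.02 xyz [ 0.04 -0.07  2.07] now [ 0.5514 -0.2598  0.0701] -166.3 q7 121
```

drive_tool([
  {"x": 0.06,"y": -0.07,"z": 0.7,"yaw": 0,"hand": 1},
  {"x": 0,"y": 0,"z": 0.7,"yaw": 0,"hand": 1},
  {"x": 0,"y": 0,"z": 0.4,"yaw": 0,"hand": 1},
  {"x": 0,"y": 0,"z": 0.2,"yaw": 0,"hand": 1},
  {"x": 0,"y": 0,"z": 0,"yaw": 0,"hand": 1},
])

```text
time: 35.9
tool_pos: [0.5504, -0.2625, 0.0202]
tool_rot: [[-0.972, -0.236, -0.001], [-0.236, 0.972, 0.0], [0.0, 0.0, -1.0]]
ft_force: [-0.2, 0.6, -1.7]
opening: 0.0298
finger_force: 30.0
```

```bash
python3 -c "
from h import *
go(*bay(0,-.001,.0064),.0184,193.6)"
```

```text
yaw 0.01 xyz [-0.02  0.02  0.07] now [ 0.5504 -0.2625  0.0202] -166.3 q7 121
```

drive_tool([
  {"x": 0,"y": 0,"z": 0.06,"yaw": 0,"hand": 1},
  {"x": 0,"y": 0,"z": 0,"yaw": 0,"hand": 1},
  {"x": 0,"y": 0,"z": 0,"yaw": 0,"hand": 0.09},
  {"x": 0,"y": 0,"z": 0,"yaw": 0,"hand": 0.09},
  {"x": 0,"y": 0,"z": 0,"yaw": 0,"hand": 0.09},
])

```text
time: 36.4
tool_pos: [0.5507, -0.2629, 0.0193]
tool_rot: [[-0.972, -0.236, 0.001], [-0.236, 0.972, -0.0], [-0.001, -0.0, -1.0]]
ft_force: [-0.3, 0.3, -0.4]
opening: 0.0399
finger_force: 0.0
```

drive_tool([
  {"x": 0,"y": 0,"z": -0.5,"yaw": 0,"hand": 0.09},
  {"x": 0,"y": 0,"z": -1,"yaw": 0,"hand": 0.09},
  {"x": 0,"y": 0,"z": -1,"yaw": 0,"hand": 0.09},
  {"x": 0,"y": 0,"z": -1,"yaw": 0,"hand": -0.05},
  {"x": 0,"y": 0,"z": -0.5,"yaw": 0,"hand": -0.05},
])

```text
time: 36.9
tool_pos: [0.5517, -0.2634, 0.1221]
tool_rot: [[-0.972, -0.236, 0.004], [-0.236, 0.972, -0.001], [-0.003, -0.002, -1.0]]
ft_force: [0.0, -0.1, -0.2]
opening: 0.0462
finger_force: 0.0
```

```bash
python3 -c "
from h import *
c=bars()
t=np.radians(27.2)
go(.4830-.0064*np.cos(t),.1174-.0064*np.sin(t),.0075,27.2)"
```

```text
(array([239., 285.]), 0.4009, 0.0602, -71.9, 50.7, 36.4, 233.0)
(array([271., 284.]), 0.4035, -0.0224, -45.4, 48.4, 35.3, 238.0)
(array([278., 251.]), 0.4892, -0.0423, 75.9, 49.2, 35.4, 218.5)
(array([218., 254.]), 0.4835, 0.1173, 27.2, 50.2, 35.5, 227.0)
(array([249., 251.]), 0.4885, 0.0342, -0.1, 45.1, 34.7, 205.5)
(array([317., 247.]), 0.4936, -0.1392, -0.9, 77.2, 24.2, 115.0)
yaw -2.96 xyz [-4.25 14.82  4.62] now [ 0.5523 -0.2636  0.1231] -166.4 q7 122
```

drive_tool([
  {"x": 0,"y": 0,"z": 0,"yaw": -1,"hand": -0.05},
  {"x": 0,"y": 0,"z": 0,"yaw": -1,"hand": -0.05},
  {"x": 0,"y": 0,"z": 0,"yaw": -0.96,"hand": -0.05},
  {"x": 0,"y": 0,"z": 0,"yaw": 0,"hand": -0.05},
])

```text
time: 37.35
tool_pos: [0.55, -0.2627, 0.1182]
tool_rot: [[-0.889, -0.458, -0.001], [-0.458, 0.889, 0.001], [0.001, 0.001, -1.0]]
ft_force: [-0.1, -0.7, -0.3]
opening: 0.0461
finger_force: 0.0
```

drive_tool([
  {"x": -0.28,"y": 0.98,"z": 0,"yaw": 0,"hand": -0.05},
  {"x": -0.28,"y": 0.98,"z": 0,"yaw": 0,"hand": -0.05},
  {"x": -0.28,"y": 0.98,"z": 0,"yaw": 0,"hand": -0.05},
  {"x": -0.28,"y": 0.98,"z": 0,"yaw": 0,"hand": -0.05},
  {"x": -0.28,"y": 0.98,"z": 0,"yaw": 0,"hand": -0.05},
])

```text
time: 37.85
tool_pos: [0.525, -0.1369, 0.1185]
tool_rot: [[-0.89, -0.455, -0.001], [-0.455, 0.89, 0.0], [0.0, 0.0, -1.0]]
ft_force: [0.2, 0.5, -0.3]
opening: 0.0461
finger_force: 0.0
```

drive_tool([
  {"x": -0.28,"y": 0.98,"z": 0,"yaw": 0,"hand": -0.05},
  {"x": -0.28,"y": 0.98,"z": 0,"yaw": 0,"hand": -0.05},
  {"x": -0.28,"y": 0.98,"z": 0,"yaw": 0,"hand": -0.05},
  {"x": -0.28,"y": 0.98,"z": 0,"yaw": 0,"hand": -0.05},
  {"x": -0.28,"y": 0.98,"z": 0,"yaw": 0,"hand": -0.05},
])

```text
time: 38.35
tool_pos: [0.5001, -0.0119, 0.1186]
tool_rot: [[-0.89, -0.455, -0.001], [-0.455, 0.89, 0.0], [0.0, 0.0, -1.0]]
ft_force: [0.0, -0.3, -0.7]
opening: 0.0459
finger_force: 0.0
```

drive_tool([
  {"x": -0.28,"y": 0.98,"z": 0,"yaw": 0,"hand": -0.05},
  {"x": -0.28,"y": 0.98,"z": 0,"yaw": 0,"hand": -0.05},
  {"x": -0.28,"y": 0.98,"z": 0,"yaw": 0,"hand": -0.05},
  {"x": -0.28,"y": 0.98,"z": 0,"yaw": 0,"hand": -0.05},
  {"x": -0.28,"y": 0.98,"z": 0,"yaw": 0,"hand": -0.05},
])

```text
time: 38.85
tool_pos: [0.4752, 0.1129, 0.1186]
tool_rot: [[-0.89, -0.455, -0.0], [-0.455, 0.89, -0.0], [0.0, 0.0, -1.0]]
ft_force: [1.1, -0.1, -0.6]
opening: 0.0459
finger_force: 0.0
```

drive_tool([
  {"x": 0,"y": 0,"z": 1,"yaw": 0,"hand": -0.05},
  {"x": 0,"y": 0,"z": 0.5,"yaw": 0,"hand": -0.05},
  {"x": 0,"y": 0,"z": 0,"yaw": 0,"hand": -0.05},
  {"x": 0,"y": 0,"z": 0,"yaw": 0,"hand": -0.05},
])

```text
time: 39.25
tool_pos: [0.4756, 0.1113, 0.0813]
tool_rot: [[-0.89, -0.456, -0.001], [-0.456, 0.89, -0.0], [0.001, 0.0, -1.0]]
ft_force: [0.3, -0.2, -0.2]
opening: 0.0463
finger_force: 0.0
```

```bash
python3 -c "
from h import *
c=wbar()
t=np.radians(27.2)
go(.4830-.0064*np.cos(t),.1174-.0064*np.sin(t),.0075,27.2)"
```

```text
below tool [280. 236.]
(array([281., 225.]), 0.4693, 0.1085, -62.9, 31.5, 25.8, 1838.5)
(array([167., 195.]), 0.4855, 0.0368, -3.7, 51.3, 33.2, 3957.5)
yaw -0.02 xyz [-0.1   0.09  2.97] now [0.4761 0.1114 0.0817] -152.9 q7 89
```

drive_tool([
  {"x": -0.1,"y": 0.05,"z": 1,"yaw": 0,"hand": -0.05},
  {"x": 0,"y": 0,"z": 1,"yaw": 0,"hand": -0.05},
  {"x": 0,"y": 0,"z": 0.6,"yaw": 0,"hand": -0.05},
  {"x": 0,"y": 0,"z": 0.35,"yaw": 0,"hand": -0.05},
  {"x": 0,"y": 0,"z": 0,"yaw": 0,"hand": -0.05},
])

```text
time: 39.8
tool_pos: [0.4773, 0.1139, 0.0073]
tool_rot: [[-0.89, -0.457, -0.001], [-0.457, 0.89, -0.0], [0.001, 0.0, -1.0]]
ft_force: [-0.0, -0.2, 0.0]
opening: 0.0458
finger_force: 0.0
```

drive_tool([
  {"x": 0,"y": 0,"z": 0,"yaw": 0,"hand": 1},
  {"x": 0,"y": 0,"z": 0,"yaw": 0,"hand": 1},
  {"x": 0,"y": 0,"z": 0,"yaw": 0,"hand": 1},
  {"x": 0,"y": 0,"z": 0,"yaw": 0,"hand": 1},
])

```text
time: 40.2
tool_pos: [0.4782, 0.1143, 0.0086]
tool_rot: [[-0.889, -0.457, 0.002], [-0.457, 0.889, 0.0], [-0.002, -0.001, -1.0]]
ft_force: [-0.9, -0.5, 6.8]
opening: 0.0296
finger_force: 30.0
```

drive_tool([
  {"x": 0,"y": 0,"z": -0.5,"yaw": 0,"hand": 1},
  {"x": 0,"y": 0,"z": -1,"yaw": 0,"hand": 1},
  {"x": 0,"y": 0,"z": -1,"yaw": 0,"hand": 1},
  {"x": 0,"y": 0,"z": -0.5,"yaw": 0,"hand": 1},
  {"x": 0,"y": 0,"z": 0,"yaw": 0,"hand": 1},
])

```text
time: 40.7
tool_pos: [0.4786, 0.1146, 0.0845]
tool_rot: [[-0.889, -0.457, 0.004], [-0.457, 0.889, 0.001], [-0.004, -0.001, -1.0]]
ft_force: [-0.1, -0.5, -2.0]
opening: 0.0298
finger_force: 30.0
```

```bash
python3 -c "
from h import *
go(.5905,.0184,.08,168.1)"
```

```text
yaw 8.53 xyz [-5.17 -2.84  0.18] now [0.4786 0.1146 0.0845] -152.8 q7 89
```

drive_tool([
  {"x": 0,"y": 0,"z": 0,"yaw": 1,"hand": 1},
  {"x": 0,"y": 0,"z": 0,"yaw": 1,"hand": 1},
  {"x": 0,"y": 0,"z": 0,"yaw": 1,"hand": 1},
  {"x": 0,"y": 0,"z": 0,"yaw": 1,"hand": 1},
  {"x": 0,"y": 0,"z": 0,"yaw": 1,"hand": 1},
])

```text
time: 41.2
tool_pos: [0.4765, 0.114, 0.0815]
tool_rot: [[-0.997, -0.072, -0.002], [-0.072, 0.997, -0.001], [0.002, -0.001, -1.0]]
ft_force: [-0.6, 0.7, -1.3]
opening: 0.03
finger_force: 30.0
```

drive_tool([
  {"x": 0,"y": 0,"z": 0,"yaw": 1,"hand": 1},
  {"x": 0,"y": 0,"z": 0,"yaw": 1,"hand": 1},
  {"x": 0,"y": 0,"z": 0,"yaw": 1,"hand": 1},
  {"x": 0,"y": 0,"z": 0,"yaw": 0.53,"hand": 1},
  {"x": 0,"y": 0,"z": 0,"yaw": 0,"hand": 1},
])

```text
time: 41.7
tool_pos: [0.4766, 0.1141, 0.0816]
tool_rot: [[-0.979, 0.206, -0.002], [0.206, 0.979, -0.001], [0.002, -0.001, -1.0]]
ft_force: [0.4, -0.2, -1.8]
opening: 0.0296
finger_force: 30.0
```

drive_tool([
  {"x": -0.87,"y": -0.47,"z": 0,"yaw": 0,"hand": 1},
  {"x": -0.87,"y": -0.47,"z": 0,"yaw": 0,"hand": 1},
  {"x": -0.87,"y": -0.47,"z": 0,"yaw": 0,"hand": 1},
  {"x": -0.87,"y": -0.47,"z": 0,"yaw": 0,"hand": 1},
  {"x": -0.87,"y": -0.47,"z": 0,"yaw": 0,"hand": 1},
])

```text
time: 42.2
tool_pos: [0.5718, 0.0336, 0.0818]
tool_rot: [[-0.979, 0.204, -0.001], [0.204, 0.979, -0.0], [0.001, -0.001, -1.0]]
ft_force: [-0.4, 0.5, -1.7]
opening: 0.0299
finger_force: 30.0
```

drive_tool([
  {"x": -0.87,"y": -0.47,"z": 0,"yaw": 0,"hand": 1},
  {"x": 0,"y": 0,"z": 1,"yaw": 0,"hand": 1},
  {"x": 0,"y": 0,"z": 1,"yaw": 0,"hand": 1},
  {"x": 0,"y": 0,"z": 0.5,"yaw": 0,"hand": 1},
  {"x": 0,"y": 0,"z": 0,"yaw": 0,"hand": 1},
])

```text
time: 42.7
tool_pos: [0.5886, 0.0183, 0.0179]
tool_rot: [[-0.979, 0.205, -0.005], [0.205, 0.979, -0.0], [0.004, -0.001, -1.0]]
ft_force: [-0.6, 0.7, -1.3]
opening: 0.0298
finger_force: 30.0
```

```bash
python3 -c "
from h import *
go(.5905,.0184,.0136,168.1)"
```

```text
yaw 0.02 xyz [-0.07  0.02  0.17] now [0.5886 0.0183 0.0179] 168.2 q7 68
```

drive_tool([
  {"x": 0,"y": 0,"z": 0.2,"yaw": 0,"hand": 1},
  {"x": 0,"y": 0,"z": 0,"yaw": 0,"hand": 1},
  {"x": -0.3,"y": 0,"z": 0,"yaw": 0,"hand": 1},
  {"x": -0.3,"y": 0,"z": 0,"yaw": 0,"hand": 1},
  {"x": 0,"y": 0,"z": 0,"yaw": 0,"hand": 1},
])

```text
time: 43.2
tool_pos: [0.6074, 0.0149, 0.0159]
tool_rot: [[-0.978, 0.207, 0.003], [0.207, 0.978, 0.0], [-0.003, 0.001, -1.0]]
ft_force: [-0.3, 0.6, -1.8]
opening: 0.0296
finger_force: 30.0
```

drive_tool([
  {"x": -0.2,"y": 0,"z": 0,"yaw": 0,"hand": 1},
  {"x": 0,"y": 0,"z": 0,"yaw": 0,"hand": 1},
])

```text
time: 43.4
tool_pos: [0.6089, 0.0144, 0.0148]
tool_rot: [[-0.979, 0.206, -0.003], [0.206, 0.979, 0.0], [0.003, -0.001, -1.0]]
ft_force: [-3.8, -0.1, 0.2]
opening: 0.0295
finger_force: 30.0
```

drive_tool([
  {"x": -0.15,"y": 0,"z": 0,"yaw": 0,"hand": 1},
  {"x": 0,"y": 0,"z": 0,"yaw": 0,"hand": 1},
])

```text
time: 43.6
tool_pos: [0.609, 0.0143, 0.0139]
tool_rot: [[-0.979, 0.205, -0.01], [0.205, 0.979, 0.0], [0.01, -0.002, -1.0]]
ft_force: [-11.2, 2.4, 3.4]
opening: 0.0297
finger_force: 30.0
```

drive_tool([
  {"x": -0.1,"y": 0,"z": 0,"yaw": 0,"hand": 1},
  {"x": 0,"y": 0,"z": 0,"yaw": 0,"hand": 1},
])

```text
time: 43.8
tool_pos: [0.6096, 0.0142, 0.0136]
tool_rot: [[-0.979, 0.205, -0.013], [0.205, 0.979, 0.0], [0.013, -0.002, -1.0]]
ft_force: [-16.7, 2.7, 6.5]
opening: 0.03
finger_force: 30.0
```

Spacer4 butts, so it is tall and goes in the middle slot of the deep bay.

drive_tool([
  {"x": 0.6,"y": 0,"z": 0,"yaw": 0,"hand": 1},
  {"x": 0.4,"y": 0,"z": 0,"yaw": 0,"hand": 1},
  {"x": 0,"y": 0,"z": -1,"yaw": -1,"hand": 1},
  {"x": 0,"y": 0,"z": -1,"yaw": -1,"hand": 1},
  {"x": 0,"y": 0,"z": -0.8,"yaw": -1,"hand": 1},
])

```text
time: 44.3
tool_pos: [0.5925, 0.0181, 0.0867]
tool_rot: [[-0.999, -0.036, 0.002], [-0.036, 0.999, -0.0], [-0.002, -0.0, -1.0]]
ft_force: [0.4, 0.0, -1.4]
opening: 0.0297
finger_force: 30.0
```

drive_tool([
  {"x": 0,"y": 0,"z": -0.2,"yaw": -1,"hand": 1},
  {"x": 0,"y": 0,"z": 0,"yaw": -1,"hand": 1},
  {"x": 0,"y": 0,"z": 0,"yaw": -0.57,"hand": 1},
  {"x": 0,"y": 0,"z": 0,"yaw": 0,"hand": 1},
])

```text
time: 44.7
tool_pos: [0.5922, 0.0179, 0.0905]
tool_rot: [[-0.972, -0.236, 0.001], [-0.236, 0.972, 0.0], [-0.001, -0.0, -1.0]]
ft_force: [0.3, -0.4, -1.4]
opening: 0.0301
finger_force: 30.0
```

```bash
python3 -c "
from h import *
go(*bay(1,-.001,.0052),.0128,193.6)"
```

```text
yaw 0.01 xyz [ 4.19 -7.08  3.11] now [0.5922 0.0179 0.0905] -166.4 q7 90
```

drive_tool([
  {"x": 0.52,"y": -0.88,"z": 0,"yaw": 0,"hand": 1},
  {"x": 0.52,"y": -0.88,"z": 0,"yaw": 0,"hand": 1},
  {"x": 0.52,"y": -0.88,"z": 0,"yaw": 0,"hand": 1},
  {"x": 0.52,"y": -0.88,"z": 0,"yaw": 0,"hand": 1},
  {"x": 0.52,"y": -0.88,"z": 0,"yaw": 0,"hand": 1},
])

```text
time: 45.2
tool_pos: [0.5545, -0.1051, 0.0903]
tool_rot: [[-0.972, -0.234, 0.001], [-0.234, 0.972, -0.0], [-0.001, -0.0, -1.0]]
ft_force: [0.0, -0.2, -1.6]
opening: 0.0297
finger_force: 30.0
```

drive_tool([
  {"x": 0.52,"y": -0.88,"z": 0,"yaw": 0,"hand": 1},
  {"x": 0.52,"y": -0.88,"z": 0,"yaw": 0,"hand": 1},
  {"x": 0.52,"y": -0.88,"z": 0,"yaw": 0,"hand": 1},
  {"x": 0,"y": 0,"z": 0.7,"yaw": 0,"hand": 1},
  {"x": 0,"y": 0,"z": 0,"yaw": 0,"hand": 1},
])

```text
time: 45.7
tool_pos: [0.5308, -0.1781, 0.0712]
tool_rot: [[-0.972, -0.233, -0.003], [-0.233, 0.972, 0.0], [0.002, 0.001, -1.0]]
ft_force: [-0.0, 0.6, -1.4]
opening: 0.0299
finger_force: 30.0
```

```bash
python3 -c "
from h import *
go(*bay(1,-.001,.0052),.0128,193.6)"
```

```text
yaw -0.03 xyz [-0.04 -0.04  2.34] now [ 0.5308 -0.1781  0.0712] -166.5 q7 111
```

drive_tool([
  {"x": 0,"y": -0.04,"z": 0.8,"yaw": 0,"hand": 1},
  {"x": 0,"y": 0,"z": 0.8,"yaw": 0,"hand": 1},
  {"x": 0,"y": 0,"z": 0.5,"yaw": 0,"hand": 1},
  {"x": 0,"y": 0,"z": 0.2,"yaw": 0,"hand": 1},
  {"x": 0,"y": 0,"z": 0,"yaw": 0,"hand": 1},
])

```text
time: 46.2
tool_pos: [0.5324, -0.1779, 0.0149]
tool_rot: [[-0.972, -0.236, -0.001], [-0.236, 0.972, 0.0], [0.001, 0.001, -1.0]]
ft_force: [-0.6, 0.3, -1.3]
opening: 0.03
finger_force: 30.0
```

```bash
python3 -c "
from h import *
go(*bay(1,-.001,.0052),.0128,193.6); print(manip.read_state()['ft_force'])"
```

```text
yaw 0.02 xyz [ 0.03 -0.03  0.08] now [ 0.5324 -0.1779  0.0149] -166.3 q7 110
[-0.64593549  0.25909219 -1.30594577]
```

drive_tool([
  {"x": 0.03,"y": 0,"z": 0.07,"yaw": 0,"hand": 1},
  {"x": 0,"y": 0,"z": 0,"yaw": 0,"hand": 1},
  {"x": 0,"y": 0,"z": 0,"yaw": 0,"hand": 0.09},
  {"x": 0,"y": 0,"z": 0,"yaw": 0,"hand": 0.09},
  {"x": 0,"y": 0,"z": 0,"yaw": 0,"hand": 0.09},
])

```text
time: 46.7
tool_pos: [0.5321, -0.1787, 0.0138]
tool_rot: [[-0.972, -0.236, 0.001], [-0.236, 0.972, -0.0], [-0.001, -0.0, -1.0]]
ft_force: [-0.4, -0.1, -0.8]
opening: 0.0397
finger_force: 0.0
```

drive_tool([
  {"x": 0,"y": 0,"z": -0.5,"yaw": 0,"hand": 0.09},
  {"x": 0,"y": 0,"z": -1,"yaw": 0,"hand": 0.09},
  {"x": 0,"y": 0,"z": -1,"yaw": 0,"hand": 0.09},
  {"x": 0,"y": 0,"z": -1,"yaw": 0,"hand": -0.05},
  {"x": 0,"y": 0,"z": -0.5,"yaw": 0,"hand": -0.05},
])

```text
time: 47.2
tool_pos: [0.533, -0.1789, 0.1164]
tool_rot: [[-0.972, -0.236, 0.004], [-0.236, 0.972, -0.001], [-0.003, -0.002, -1.0]]
ft_force: [0.6, -0.9, -0.4]
opening: 0.0457
finger_force: 0.0
```

```bash
python3 -c "
from h import *
c=bars()
t=np.radians(-3)
go(.4865-.0066*np.cos(t),.0355-.0066*np.sin(t),.0075,-3)"
```

```text
(array([239., 285.]), 0.4009, 0.0602, -71.9, 50.7, 36.4, 232.0)
(array([271., 284.]), 0.4035, -0.0224, -45.4, 48.4, 35.3, 238.0)
(array([278., 251.]), 0.4893, -0.043, 75.9, 50.4, 36.1, 222.0)
(array([249., 251.]), 0.4885, 0.0343, -0.1, 45.1, 34.7, 204.5)
yaw 3.63 xyz [2.6  8.47 4.39] now [ 0.5337 -0.1791  0.1173] -166.4 q7 112
```

drive_tool([
  {"x": 0,"y": 0,"z": 0,"yaw": 1,"hand": -0.05},
  {"x": 0,"y": 0,"z": 0,"yaw": 1,"hand": -0.05},
  {"x": 0,"y": 0,"z": 0,"yaw": 1,"hand": -0.05},
  {"x": 0,"y": 0,"z": 0,"yaw": 0.63,"hand": -0.05},
  {"x": 0,"y": 0,"z": 0,"yaw": 0,"hand": -0.05},
])

```text
time: 47.75
tool_pos: [0.5313, -0.1784, 0.1128]
tool_rot: [[-0.999, 0.052, -0.001], [0.052, 0.999, 0.0], [0.001, 0.0, -1.0]]
ft_force: [-0.5, 0.5, 0.5]
opening: 0.0466
finger_force: 0.0
```

drive_tool([
  {"x": 0.29,"y": 0.94,"z": 0,"yaw": 0,"hand": -0.05},
  {"x": 0.29,"y": 0.94,"z": 0,"yaw": 0,"hand": -0.05},
  {"x": 0.29,"y": 0.94,"z": 0,"yaw": 0,"hand": -0.05},
  {"x": 0.29,"y": 0.94,"z": 0,"yaw": 0,"hand": -0.05},
  {"x": 0.29,"y": 0.94,"z": 0,"yaw": 0,"hand": -0.05},
])

```text
time: 48.25
tool_pos: [0.5011, -0.0584, 0.1131]
tool_rot: [[-0.999, 0.051, -0.001], [0.051, 0.999, 0.0], [0.001, -0.0, -1.0]]
ft_force: [0.1, 1.0, 0.1]
opening: 0.0466
finger_force: 0.0
```

drive_tool([
  {"x": 0.29,"y": 0.94,"z": 0,"yaw": 0,"hand": -0.05},
  {"x": 0.29,"y": 0.94,"z": 0,"yaw": 0,"hand": -0.05},
  {"x": 0.29,"y": 0.94,"z": 0,"yaw": 0,"hand": -0.05},
  {"x": 0.29,"y": 0.94,"z": 0,"yaw": 0,"hand": -0.05},
  {"x": 0,"y": 0,"z": 0,"yaw": 0,"hand": -0.05},
])

```text
time: 48.75
tool_pos: [0.4767, 0.0394, 0.1132]
tool_rot: [[-0.999, 0.046, -0.001], [0.046, 0.999, 0.001], [0.001, 0.001, -1.0]]
ft_force: [0.9, -0.6, -0.2]
opening: 0.0458
finger_force: 0.0
```

```bash
python3 -c "
from h import *
c=wbar()
t=np.radians(-3)
go(.4865-.0066*np.cos(t),.0355-.0066*np.sin(t),.0075,-3)"
```

```text
below tool [277. 222.]
(array([167., 231.]), 0.4771, -0.0418, 87.6, 45.9, 27.7, 1095.5)
(array([274., 222.]), 0.4772, 0.0353, -2.6, 34.2, 30.6, 1813.0)
yaw 0.06 xyz [-0.11 -0.05  4.23] now [0.4772 0.0374 0.1132] 177.3 q7 71
```

drive_tool([
  {"x": -0.11,"y": -0.07,"z": 1,"yaw": 0,"hand": -0.05},
  {"x": 0,"y": 0,"z": 1,"yaw": 0,"hand": -0.05},
  {"x": 0,"y": 0,"z": 1,"yaw": 0,"hand": -0.05},
  {"x": 0,"y": 0,"z": 0.8,"yaw": 0,"hand": -0.05},
  {"x": 0,"y": 0,"z": 0.4,"yaw": 0,"hand": -0.05},
])

```text
time: 49.3
tool_pos: [0.4795, 0.0326, 0.0067]
tool_rot: [[-0.999, 0.053, -0.002], [0.053, 0.999, -0.001], [0.002, -0.001, -1.0]]
ft_force: [-0.2, -0.1, 0.1]
opening: 0.0462
finger_force: 0.0
```

drive_tool([
  {"x": 0,"y": 0,"z": 0,"yaw": 0,"hand": -0.05},
  {"x": 0,"y": 0,"z": 0,"yaw": 0,"hand": 1},
  {"x": 0,"y": 0,"z": 0,"yaw": 0,"hand": 1},
  {"x": 0,"y": 0,"z": 0,"yaw": 0,"hand": 1},
  {"x": 0,"y": 0,"z": 0,"yaw": 0,"hand": 1},
])

```text
time: 49.8
tool_pos: [0.4811, 0.0342, 0.0093]
tool_rot: [[-0.999, 0.052, 0.002], [0.052, 0.999, 0.0], [-0.002, 0.0, -1.0]]
ft_force: [-1.1, -0.1, 6.8]
opening: 0.0299
finger_force: 30.0
```

drive_tool([
  {"x": 0,"y": 0,"z": -0.5,"yaw": 0,"hand": 1},
  {"x": 0,"y": 0,"z": -1,"yaw": 0,"hand": 1},
  {"x": 0,"y": 0,"z": -1,"yaw": 0,"hand": 1},
  {"x": 0,"y": 0,"z": -0.5,"yaw": 0,"hand": 1},
  {"x": 0,"y": 0,"z": 0,"yaw": 0,"hand": 1},
])

```text
time: 50.3
tool_pos: [0.4815, 0.0343, 0.0853]
tool_rot: [[-0.999, 0.052, 0.004], [0.052, 0.999, 0.001], [-0.004, 0.001, -1.0]]
ft_force: [-0.0, -0.5, -2.4]
opening: 0.0297
finger_force: 30.0
```

```bash
python3 -c "
from h import *
go(.5895,.0184,.08,168.1)"
```

```text
yaw 1.94 xyz [-4.36  0.27  0.21] now [0.4815 0.0343 0.0853] 177.0 q7 71
```

drive_tool([
  {"x": 0,"y": 0,"z": 0,"yaw": 1,"hand": 1},
  {"x": 0,"y": 0,"z": 0,"yaw": 0.94,"hand": 1},
  {"x": -0.87,"y": 0.05,"z": 0,"yaw": 0,"hand": 1},
  {"x": -0.87,"y": 0.05,"z": 0,"yaw": 0,"hand": 1},
  {"x": -0.87,"y": 0.05,"z": 0,"yaw": 0,"hand": 1},
])

```text
time: 50.8
tool_pos: [0.5447, 0.0242, 0.0822]
tool_rot: [[-0.979, 0.206, -0.002], [0.206, 0.979, -0.0], [0.002, -0.001, -1.0]]
ft_force: [-0.5, -0.9, -1.8]
opening: 0.0299
finger_force: 30.0
```

drive_tool([
  {"x": -0.87,"y": 0.05,"z": 0,"yaw": 0,"hand": 1},
  {"x": -0.87,"y": 0.05,"z": 0,"yaw": 0,"hand": 1},
  {"x": 0,"y": 0,"z": 1,"yaw": 0,"hand": 1},
  {"x": 0,"y": 0,"z": 1,"yaw": 0,"hand": 1},
  {"x": 0,"y": 0,"z": 0.5,"yaw": 0,"hand": 1},
])

```text
time: 51.3
tool_pos: [0.5858, 0.0177, 0.0177]
tool_rot: [[-0.979, 0.206, -0.005], [0.206, 0.979, -0.001], [0.005, -0.002, -1.0]]
ft_force: [-0.7, -0.4, -2.3]
opening: 0.0299
finger_force: 30.0
```

drive_tool([
  {"x": 0,"y": 0,"z": 0,"yaw": 0,"hand": 1},
  {"x": 0,"y": 0,"z": 0,"yaw": 0,"hand": 1},
])

```text
time: 51.5
tool_pos: [0.5879, 0.0179, 0.0209]
tool_rot: [[-0.979, 0.206, -0.001], [0.206, 0.979, -0.0], [0.001, -0.0, -1.0]]
ft_force: [0.2, 0.3, -0.6]
opening: 0.0296
finger_force: 30.0
```

```bash
python3 -c "
from h import *
go(.5905,.0184,.0143,168.1)"
```

```text
yaw 0.01 xyz [-0.1   0.04  0.26] now [0.5879 0.0179 0.0209] 168.1 q7 66
```

drive_tool([
  {"x": -0.1,"y": 0,"z": 0.26,"yaw": 0,"hand": 1},
  {"x": 0,"y": 0,"z": 0,"yaw": 0,"hand": 1},
  {"x": -0.3,"y": 0,"z": 0,"yaw": 0,"hand": 1},
  {"x": -0.3,"y": 0,"z": 0,"yaw": 0,"hand": 1},
  {"x": 0,"y": 0,"z": 0,"yaw": 0,"hand": 1},
])

```text
time: 52.0
tool_pos: [0.607, 0.0139, 0.0149]
tool_rot: [[-0.978, 0.207, 0.002], [0.207, 0.978, 0.0], [-0.002, 0.001, -1.0]]
ft_force: [-0.2, 0.1, -0.7]
opening: 0.0298
finger_force: 30.0
```

drive_tool([
  {"x": -0.2,"y": 0,"z": 0,"yaw": 0,"hand": 1},
  {"x": 0,"y": 0,"z": 0,"yaw": 0,"hand": 1},
])

```text
time: 52.2
tool_pos: [0.6107, 0.0131, 0.0145]
tool_rot: [[-0.979, 0.206, 0.001], [0.206, 0.979, 0.0], [-0.001, 0.0, -1.0]]
ft_force: [1.3, -0.1, -2.8]
opening: 0.0295
finger_force: 30.0
```

drive_tool([
  {"x": -0.15,"y": 0,"z": 0,"yaw": 0,"hand": 1},
  {"x": 0,"y": 0,"z": 0,"yaw": 0,"hand": 1},
])

```text
time: 52.4
tool_pos: [0.6142, 0.0124, 0.0145]
tool_rot: [[-0.979, 0.206, 0.001], [0.206, 0.979, 0.0], [-0.001, 0.0, -1.0]]
ft_force: [0.3, 0.6, -2.3]
opening: 0.0294
finger_force: 30.0
```

drive_tool([
  {"x": -0.1,"y": 0,"z": 0,"yaw": 0,"hand": 1},
  {"x": 0,"y": 0,"z": 0,"yaw": 0,"hand": 1},
])

```text
time: 52.6
tool_pos: [0.6166, 0.0119, 0.0144]
tool_rot: [[-0.979, 0.206, 0.001], [0.206, 0.979, 0.0], [-0.001, 0.0, -1.0]]
ft_force: [-0.4, 0.3, -0.1]
opening: 0.03
finger_force: 30.0
```

Spacer5 goes under, so it is short and takes the third slot of the shallow bay.

drive_tool([
  {"x": -0.12,"y": 0,"z": 0,"yaw": 0,"hand": 1},
  {"x": 0,"y": 0,"z": 0,"yaw": 0,"hand": 1},
])

```text
time: 52.8
tool_pos: [0.6197, 0.0112, 0.0144]
tool_rot: [[-0.979, 0.206, 0.001], [0.206, 0.979, 0.0], [-0.001, 0.0, -1.0]]
ft_force: [0.4, 0.2, 0.3]
opening: 0.0296
finger_force: 30.0
```

drive_tool([
  {"x": 0.8,"y": 0,"z": 0,"yaw": 0,"hand": 1},
  {"x": 0.6,"y": 0,"z": 0,"yaw": 0,"hand": 1},
  {"x": 0,"y": 0,"z": -1,"yaw": -1,"hand": 1},
  {"x": 0,"y": 0,"z": -1,"yaw": -1,"hand": 1},
  {"x": 0,"y": 0,"z": -0.8,"yaw": -1,"hand": 1},
])

```text
time: 53.3
tool_pos: [0.5852, 0.0185, 0.0855]
tool_rot: [[-0.999, -0.036, 0.001], [-0.036, 0.999, -0.0], [-0.001, -0.0, -1.0]]
ft_force: [-0.7, -0.3, -0.8]
opening: 0.0295
finger_force: 30.0
```

drive_tool([
  {"x": 0,"y": 0,"z": -0.2,"yaw": -1,"hand": 1},
  {"x": 0,"y": 0,"z": 0,"yaw": -1,"hand": 1},
  {"x": 0,"y": 0,"z": 0,"yaw": -0.57,"hand": 1},
  {"x": 0,"y": 0,"z": 0,"yaw": 0,"hand": 1},
])

```text
time: 53.7
tool_pos: [0.5849, 0.0183, 0.0893]
tool_rot: [[-0.972, -0.236, 0.0], [-0.236, 0.972, 0.0], [-0.0, 0.0, -1.0]]
ft_force: [-0.1, -0.4, -1.2]
opening: 0.0298
finger_force: 30.0
```

```bash
python3 -c "
from h import *
go(*bay(0,-.052,.0055),.0199,193.6)"
```

```text
yaw 0.01 xyz [  5.96 -10.57   2.78] now [0.5849 0.0183 0.0893] -166.4 q7 89
```

drive_tool([
  {"x": 0.54,"y": -0.96,"z": 0,"yaw": 0,"hand": 1},
  {"x": 0.54,"y": -0.96,"z": 0,"yaw": 0,"hand": 1},
  {"x": 0.54,"y": -0.96,"z": 0,"yaw": 0,"hand": 1},
  {"x": 0.54,"y": -0.96,"z": 0,"yaw": 0,"hand": 1},
  {"x": 0.54,"y": -0.96,"z": 0,"yaw": 0,"hand": 1},
])

```text
time: 54.2
tool_pos: [0.5472, -0.1151, 0.0892]
tool_rot: [[-0.972, -0.234, 0.0], [-0.234, 0.972, -0.0], [-0.0, -0.0, -1.0]]
ft_force: [-0.3, 0.5, -0.9]
opening: 0.03
finger_force: 30.0
```

drive_tool([
  {"x": 0.54,"y": -0.96,"z": 0,"yaw": 0,"hand": 1},
  {"x": 0.54,"y": -0.96,"z": 0,"yaw": 0,"hand": 1},
  {"x": 0.54,"y": -0.96,"z": 0,"yaw": 0,"hand": 1},
  {"x": 0.54,"y": -0.96,"z": 0,"yaw": 0,"hand": 1},
  {"x": 0.54,"y": -0.96,"z": 0,"yaw": 0,"hand": 1},
])

```text
time: 54.7
tool_pos: [0.5099, -0.2477, 0.0893]
tool_rot: [[-0.972, -0.234, 0.0], [-0.234, 0.972, -0.0], [-0.0, -0.0, -1.0]]
ft_force: [0.4, -0.8, -1.3]
opening: 0.0298
finger_force: 30.0
```

drive_tool([
  {"x": 0.54,"y": -0.96,"z": 0,"yaw": 0,"hand": 1},
  {"x": 0,"y": 0,"z": 0,"yaw": 0,"hand": 1},
  {"x": 0,"y": 0,"z": 0.7,"yaw": 0,"hand": 1},
  {"x": 0,"y": 0,"z": 0,"yaw": 0,"hand": 1},
  {"x": 0,"y": 0,"z": 0,"yaw": 0,"hand": 1},
])

```text
time: 55.2
tool_pos: [0.5028, -0.2722, 0.0717]
tool_rot: [[-0.972, -0.236, -0.001], [-0.236, 0.972, 0.001], [0.001, 0.001, -1.0]]
ft_force: [0.5, -0.4, -1.8]
opening: 0.0297
finger_force: 30.0
```

```bash
python3 -c "
from h import *
go(*bay(0,-.052,.0055),.0199,193.6)"
```

```text
yaw 0.01 xyz [ 0.04 -0.05  2.07] now [ 0.5028 -0.2722  0.0717] -166.3 q7 120
```

drive_tool([
  {"x": 0.05,"y": -0.05,"z": 0.7,"yaw": 0,"hand": 1},
  {"x": 0,"y": 0,"z": 0.7,"yaw": 0,"hand": 1},
  {"x": 0,"y": 0,"z": 0.4,"yaw": 0,"hand": 1},
  {"x": 0,"y": 0,"z": 0.2,"yaw": 0,"hand": 1},
  {"x": 0,"y": 0,"z": 0,"yaw": 0,"hand": 1},
])

```text
time: 55.7
tool_pos: [0.5019, -0.2742, 0.0217]
tool_rot: [[-0.972, -0.236, -0.0], [-0.236, 0.972, 0.0], [0.0, 0.0, -1.0]]
ft_force: [0.4, 0.9, -1.8]
opening: 0.0294
finger_force: 30.0
```

```bash
python3 -c "
from h import *
go(*bay(0,-.052,.0055),.0199,193.6); print(manip.read_state()['ft_force'])"
```

```text
yaw 0.01 xyz [-0.01  0.02  0.07] now [ 0.5019 -0.2742  0.0217] -166.3 q7 119
[ 0.35286565  0.86134982 -1.78366755]
```

drive_tool([
  {"x": 0,"y": 0,"z": 0.06,"yaw": 0,"hand": 1},
  {"x": 0,"y": 0,"z": 0,"yaw": 0,"hand": 1},
  {"x": 0,"y": 0,"z": 0,"yaw": 0,"hand": 0.09},
  {"x": 0,"y": 0,"z": 0,"yaw": 0,"hand": 0.09},
  {"x": 0,"y": 0,"z": 0,"yaw": 0,"hand": 0.09},
])

```text
time: 56.2
tool_pos: [0.5022, -0.2747, 0.0207]
tool_rot: [[-0.972, -0.236, 0.001], [-0.236, 0.972, -0.0], [-0.001, -0.0, -1.0]]
ft_force: [0.6, 0.6, -0.1]
opening: 0.04
finger_force: 0.0
```

drive_tool([
  {"x": 0,"y": 0,"z": -0.5,"yaw": 0,"hand": 0.09},
  {"x": 0,"y": 0,"z": -1,"yaw": 0,"hand": 0.09},
  {"x": 0,"y": 0,"z": -1,"yaw": 0,"hand": 0.09},
  {"x": 0,"y": 0,"z": -1,"yaw": 0,"hand": 0.09},
  {"x": 0,"y": 0,"z": -1,"yaw": 0,"hand": 0.09},
])

```text
time: 56.7
tool_pos: [0.5019, -0.2745, 0.135]
tool_rot: [[-0.972, -0.236, 0.001], [-0.236, 0.972, -0.0], [-0.001, -0.0, -1.0]]
ft_force: [0.6, -1.1, 0.3]
opening: 0.0398
finger_force: 0.0
```

drive_tool([
  {"x": -0.92,"y": 0.32,"z": -0.5,"yaw": 0,"hand": 0.09},
  {"x": -0.92,"y": 0.32,"z": -0.5,"yaw": 0,"hand": 0.09},
  {"x": -0.92,"y": 0.32,"z": -0.5,"yaw": 0,"hand": 0.09},
  {"x": -0.92,"y": 0.32,"z": -0.5,"yaw": 0,"hand": 0.09},
  {"x": -0.92,"y": 0.32,"z": -0.5,"yaw": 0,"hand": 0.09},
])

```text
time: 57.2
tool_pos: [0.6049, -0.2079, 0.1971]
tool_rot: [[-0.972, -0.236, 0.001], [-0.236, 0.972, -0.0], [-0.001, -0.0, -1.0]]
ft_force: [1.2, -0.3, -0.1]
opening: 0.0399
finger_force: 0.0
```

drive_tool([
  {"x": 0,"y": 0,"z": 0,"yaw": 0,"hand": 0.09},
  {"x": 0,"y": 0,"z": 0,"yaw": 0,"hand": 0.09},
])

```text
time: 57.4
tool_pos: [0.6041, -0.2084, 0.196]
tool_rot: [[-0.972, -0.237, 0.0], [-0.237, 0.972, -0.0], [-0.0, -0.0, -1.0]]
ft_force: [-0.1, -0.0, -0.5]
opening: 0.0396
finger_force: 0.0
```

Run:
```python
from h import *
import pickle
c=grab('wrist'); pickle.dump(c,open('w5.pkl','wb')); cv2.imwrite('pics/w5.png',c['image']); print(manip.read_state()['tool_pos'])
```

```text
[ 0.60321205 -0.20923854  0.19540258]
```

View pics/w5.png

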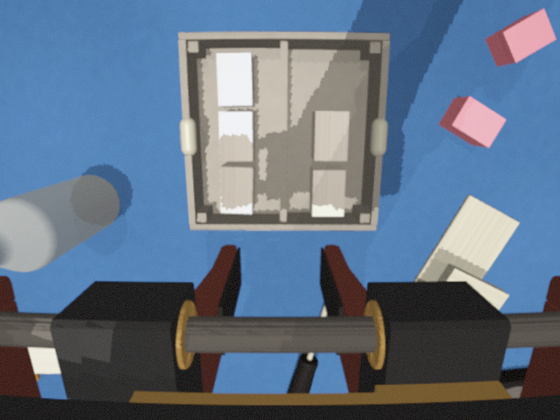

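All five bars stand in the box: three in the shallow bay at (235,80), (236,135) and (236,190), and two in the deep bay at (331,135) and (328,193). The rim corners are at about (179,34), (389,34), (378,230) and (190,230). The cover is next.

Run:
```python
from h import *
import pickle
c=pickle.load(open('w5.pkl','rb')); hsv=cv2.cvtColor(c['image'],cv2.COLOR_BGR2HSV)
m=((hsv[...,1]<90)).astype(np.uint8)*255; m[236:]=0; m[:,:170]=0; m[:,398:]=0
k=max(cv2.findContours(m,cv2.RETR_EXTERNAL,cv2.CHAIN_APPROX_NONE)[0],key=cv2.contourArea).reshape(-1,2)
P=onplane(c,k,.049)[:,:2]; print('box',cv2.minAreaRect((P*1000).astype(np.float32)))
a=np.radians(13.6); u=np.array([np.cos(a),np.sin(a)]); v=np.array([-u[1],u[0]])
q=(P-[.548,-.2187])@np.c_[u,v]*1000
print('sides median', [np.median(q[s][:,i]).round(1) for i,s in ((0,q[:,0]>80),(0,q[:,0]<-80),(1,(q[:,1]>83)),(1,q[:,1]<-83))])
for n,uv in dict(s2=(236,190),s3=(236,136.5),s5=(234.5,80),t1=(328.5,193.5),t4=(331.5,135.5)).items():
    w=onplane(c,[uv],.040)[0,:2]-[.548,-.2187]; print(n,(w@np.c_[u,v]*1000).round(1))
t=grab('top'); hs=cv2.cvtColor(t['image'],cv2.COLOR_BGR2HSV)
m=((hs[...,1]<75)&(hs[...,2]>110)).astype(np.uint8)*255; m[:150]=0;m[260:]=0;m[:,:110]=0;m[:,225:]=0
for r in rects(t,m,.005,1500,9000): print('cover',r)
b=((hs[...,2]<90)).astype(np.uint8)*255; b[:160]=0;b[245:]=0;b[:,:140]=0;b[:,195:]=0
for r in rects(t,b,.025,20,900): print('fbar',r)
```

```text
box ((547.990478515625, -219.31573486328125), (171.9253387451172, 182.29782104492188), 13.720870971679688)
sides median [np.float64(85.7), np.float64(-85.6), np.float64(87.3), np.float64(-88.6)]
s2 [ 49.6 -44.4]
s3 [  0.5 -42.9]
s5 [-47.9 -43. ]
t1 [52.7 42.1]
t4 [-0.5 42.9]
cover (array([168., 221.]), 0.575, 0.26, -63.6, 164.1, 160.3, 3321.5)
fbar (array([167., 220.]), 0.5741, 0.258, 28.0, 49.3, 8.4, 43.0)
```

The cover has been knocked: it is now at (0.575, 0.26), yaw 26.4°. Box centre is refined to (0.548, -0.219). I'll hover over the cover.

```bash
python3 -c "
from h import *
go(.5745,.259,.12,26.4)"
```

```text
yaw -2.8 xyz [-7.32 17.29  3.  ] now [ 0.6028 -0.2096  0.1951] -166.4 q7 112
```

drive_tool([
  {"x": 0,"y": 0,"z": 0,"yaw": -1,"hand": 0.09},
  {"x": 0,"y": 0,"z": 0,"yaw": -1,"hand": 0.09},
  {"x": 0,"y": 0,"z": 0,"yaw": -0.8,"hand": 0.09},
])

```text
time: 57.8
tool_pos: [0.6027, -0.2098, 0.1948]
tool_rot: [[-0.895, -0.447, -0.002], [-0.447, 0.895, -0.0], [0.002, 0.001, -1.0]]
ft_force: [-0.3, -0.1, 0.1]
opening: 0.0399
finger_force: 0.0
```

drive_tool([
  {"x": -0.41,"y": 0.96,"z": 0,"yaw": 0,"hand": 0.09},
  {"x": -0.41,"y": 0.96,"z": 0,"yaw": 0,"hand": 0.09},
  {"x": -0.41,"y": 0.96,"z": 0,"yaw": 0,"hand": 0.09},
  {"x": -0.41,"y": 0.96,"z": 0,"yaw": 0,"hand": 0.09},
  {"x": -0.41,"y": 0.96,"z": 0,"yaw": 0,"hand": 0.09},
])

```text
time: 58.3
tool_pos: [0.5952, -0.0788, 0.1949]
tool_rot: [[-0.896, -0.444, -0.002], [-0.444, 0.896, -0.001], [0.002, 0.0, -1.0]]
ft_force: [0.2, 0.1, -0.4]
opening: 0.04
finger_force: 0.0
```

drive_tool([
  {"x": -0.41,"y": 0.96,"z": 0,"yaw": 0,"hand": 0.09},
  {"x": -0.41,"y": 0.96,"z": 0,"yaw": 0,"hand": 0.09},
  {"x": -0.41,"y": 0.96,"z": 0,"yaw": 0,"hand": 0.09},
  {"x": -0.41,"y": 0.96,"z": 0,"yaw": 0,"hand": 0.09},
  {"x": -0.41,"y": 0.96,"z": 0,"yaw": 0,"hand": 0.09},
])

```text
time: 58.8
tool_pos: [0.5879, 0.0513, 0.1949]
tool_rot: [[-0.896, -0.444, -0.001], [-0.444, 0.896, -0.001], [0.002, -0.0, -1.0]]
ft_force: [0.6, -0.4, 0.2]
opening: 0.0396
finger_force: 0.0
```

drive_tool([
  {"x": -0.41,"y": 0.96,"z": 0,"yaw": 0,"hand": 0.09},
  {"x": -0.41,"y": 0.96,"z": 0,"yaw": 0,"hand": 0.09},
  {"x": -0.41,"y": 0.96,"z": 0,"yaw": 0,"hand": 0.09},
  {"x": -0.41,"y": 0.96,"z": 0,"yaw": 0,"hand": 0.09},
  {"x": -0.41,"y": 0.96,"z": 0,"yaw": 0,"hand": 0.09},
])

```text
time: 59.3
tool_pos: [0.5807, 0.1814, 0.1949]
tool_rot: [[-0.896, -0.444, -0.001], [-0.444, 0.896, -0.001], [0.002, -0.001, -1.0]]
ft_force: [-0.6, 0.3, 0.3]
opening: 0.0398
finger_force: 0.0
```

drive_tool([
  {"x": -0.41,"y": 0.96,"z": 0,"yaw": 0,"hand": 0.09},
  {"x": -0.41,"y": 0.96,"z": 0,"yaw": 0,"hand": 0.09},
  {"x": -0.41,"y": 0.96,"z": 0,"yaw": 0,"hand": 0.09},
  {"x": 0,"y": 0,"z": 0,"yaw": 0,"hand": 0.09},
  {"x": 0,"y": 0,"z": 0,"yaw": 0,"hand": 0.09},
])

```text
time: 59.8
tool_pos: [0.5764, 0.2592, 0.1948]
tool_rot: [[-0.895, -0.446, -0.001], [-0.446, 0.895, -0.001], [0.001, -0.001, -1.0]]
ft_force: [0.2, -0.6, -0.9]
opening: 0.0399
finger_force: 0.0
```

Run:
```python
from h import *
c=grab('wrist'); hsv=cv2.cvtColor(c['image'],cv2.COLOR_BGR2HSV); cv2.imwrite('pics/w6.png',c['image'])
p=manip.read_state()['tool_pos']; print(proj(c,[[p[0],p[1],.031]]),p)
m=((hsv[...,2]<70)).astype(np.uint8)*255; m[245:]=0
for r in rects(c,m,.031,150,9000): print(r)
m=((hsv[...,1]<75)&(hsv[...,2]>110)).astype(np.uint8)*255
for r in rects(c,m,.005,8000,99000): print('cover',r)
go(.5745,.259,.12,26.4)
```

```text
[[279.103738 196.277087]] [0.57685364 0.25826654 0.19491632]
(array([280., 193.]), 0.5741, 0.2578, 26.7, 54.8, 11.6, 610.5)
cover (array([280., 188.]), 0.5766, 0.2589, -63.5, 160.0, 156.3, 21997.0)
yaw -0.0 xyz [0.07 0.07 3.  ] now [0.5769 0.2583 0.1949] -153.6 q7 78
```

View pics/w6.png

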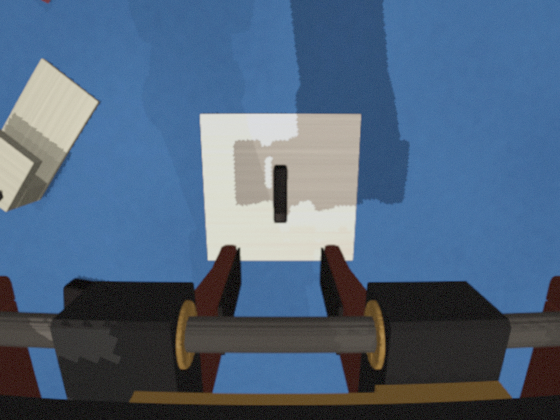

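The cover's finger bar is at (280,193), aligned with the tool and beneath it, so I can descend.

drive_tool([
  {"x": 0.05,"y": 0,"z": 1,"yaw": 0,"hand": 0.09},
  {"x": 0,"y": 0,"z": 1,"yaw": 0,"hand": 0.09},
  {"x": 0,"y": 0,"z": 1,"yaw": 0,"hand": 0.09},
  {"x": 0,"y": 0,"z": 1,"yaw": 0,"hand": 0.09},
  {"x": 0,"y": 0,"z": 1,"yaw": 0,"hand": 0.09},
])

```text
time: 60.35
tool_pos: [0.5762, 0.257, 0.0694]
tool_rot: [[-0.896, -0.443, 0.0], [-0.443, 0.896, -0.001], [0.0, -0.001, -1.0]]
ft_force: [0.6, 0.6, 0.7]
opening: 0.04
finger_force: 0.0
```

drive_tool([
  {"x": 0,"y": 0,"z": 1,"yaw": 0,"hand": 0.09},
  {"x": 0,"y": 0,"z": 0.7,"yaw": 0,"hand": 0.09},
  {"x": 0,"y": 0,"z": 0.3,"yaw": 0,"hand": 0.09},
  {"x": 0,"y": 0,"z": 0.2,"yaw": 0,"hand": 0.09},
  {"x": 0,"y": 0,"z": 0,"yaw": 0,"hand": 0.09},
])

```text
time: 60.85
tool_pos: [0.5759, 0.2596, 0.0155]
tool_rot: [[-0.895, -0.446, 0.0], [-0.446, 0.895, -0.0], [-0.0, -0.0, -1.0]]
ft_force: [-0.3, 0.5, -0.1]
opening: 0.0401
finger_force: 0.0
```

```bash
python3 -c "
from h import *
go(.5755,.2583,.010,26.5)"
```

```text
yaw -0.01 xyz [ 0.04 -0.04  0.22] now [0.5759 0.2596 0.0155] -153.5 q7 73
```

drive_tool([
  {"x": 0.03,"y": -0.04,"z": 0.18,"yaw": 0,"hand": 0.09},
  {"x": 0,"y": 0,"z": 0,"yaw": 0,"hand": 0.09},
  {"x": 0,"y": 0,"z": 0,"yaw": 0,"hand": 1},
  {"x": 0,"y": 0,"z": 0,"yaw": 0,"hand": 1},
  {"x": 0,"y": 0,"z": 0,"yaw": 0,"hand": 1},
], grip_force=45)

```text
time: 61.35
tool_pos: [0.5755, 0.2588, 0.0112]
tool_rot: [[-0.895, -0.446, 0.0], [-0.446, 0.895, 0.0], [-0.001, 0.0, -1.0]]
ft_force: [-0.8, -0.3, -0.0]
opening: 0.0193
finger_force: 0.0
```

drive_tool([
  {"x": 0,"y": 0,"z": 0,"yaw": 0,"hand": 1},
  {"x": 0,"y": 0,"z": 0,"yaw": 0,"hand": 1},
  {"x": 0,"y": 0,"z": 0,"yaw": 0,"hand": 1},
])

```text
time: 61.65
tool_pos: [0.5755, 0.2587, 0.0111]
tool_rot: [[-0.895, -0.446, 0.0], [-0.446, 0.895, 0.0], [-0.0, 0.0, -1.0]]
ft_force: [-0.0, 0.3, 2.0]
opening: 0.0136
finger_force: 45.0
```

drive_tool([
  {"x": 0,"y": 0,"z": -0.4,"yaw": 0,"hand": 1},
  {"x": 0,"y": 0,"z": -0.8,"yaw": 0,"hand": 1},
  {"x": 0,"y": 0,"z": -0.8,"yaw": 0,"hand": 1},
  {"x": 0,"y": 0,"z": -0.8,"yaw": 0,"hand": 1},
  {"x": 0,"y": 0,"z": -0.8,"yaw": 0,"hand": 1},
])

```text
time: 62.15
tool_pos: [0.575, 0.2584, 0.1019]
tool_rot: [[-0.895, -0.446, -0.0], [-0.446, 0.895, -0.0], [0.0, 0.0, -1.0]]
ft_force: [-0.4, -0.6, -1.9]
opening: 0.0139
finger_force: 45.0
```

drive_tool([
  {"x": 0,"y": 0,"z": -0.4,"yaw": 0,"hand": 1},
  {"x": 0,"y": 0,"z": 0,"yaw": 0,"hand": 1},
  {"x": 0,"y": 0,"z": 0,"yaw": 0,"hand": 1},
])

```text
time: 62.45
tool_pos: [0.575, 0.2583, 0.1103]
tool_rot: [[-0.895, -0.446, -0.001], [-0.446, 0.895, -0.0], [0.001, -0.0, -1.0]]
ft_force: [-0.1, -0.1, -2.2]
opening: 0.0139
finger_force: 45.0
```

```bash
python3 -c "
from h import *
go(.548,-.2190,.11,13.7)"
```

```text
yaw 2.79 xyz [ 5.570e+00 -1.829e+01  1.000e-02] now [0.575  0.2583 0.1103] -153.5 q7 75
```

drive_tool([
  {"x": 0,"y": 0,"z": 0,"yaw": 1,"hand": 1},
  {"x": 0,"y": 0,"z": 0,"yaw": 1,"hand": 1},
  {"x": 0,"y": 0,"z": 0,"yaw": 0.79,"hand": 1},
  {"x": 0.14,"y": -0.45,"z": 0,"yaw": 0,"hand": 1},
  {"x": 0.28,"y": -0.92,"z": 0,"yaw": 0,"hand": 1},
])

```text
time: 62.95
tool_pos: [0.5722, 0.224, 0.1099]
tool_rot: [[-0.97, -0.242, -0.001], [-0.242, 0.97, 0.001], [0.001, 0.001, -1.0]]
ft_force: [0.2, 0.2, -1.3]
opening: 0.0136
finger_force: 45.0
```

drive_tool([
  {"x": 0.28,"y": -0.92,"z": 0,"yaw": 0,"hand": 1},
  {"x": 0.28,"y": -0.92,"z": 0,"yaw": 0,"hand": 1},
  {"x": 0.28,"y": -0.92,"z": 0,"yaw": 0,"hand": 1},
  {"x": 0.28,"y": -0.92,"z": 0,"yaw": 0,"hand": 1},
  {"x": 0.28,"y": -0.92,"z": 0,"yaw": 0,"hand": 1},
])

```text
time: 63.45
tool_pos: [0.5656, 0.1005, 0.11]
tool_rot: [[-0.971, -0.238, -0.002], [-0.238, 0.971, -0.001], [0.002, -0.0, -1.0]]
ft_force: [0.9, -0.2, -3.2]
opening: 0.0138
finger_force: 45.0
```

drive_tool([
  {"x": 0.28,"y": -0.92,"z": 0,"yaw": 0,"hand": 1},
  {"x": 0.28,"y": -0.92,"z": 0,"yaw": 0,"hand": 1},
  {"x": 0.28,"y": -0.92,"z": 0,"yaw": 0,"hand": 1},
  {"x": 0.28,"y": -0.92,"z": 0,"yaw": 0,"hand": 1},
  {"x": 0.28,"y": -0.92,"z": 0,"yaw": 0,"hand": 1},
])

```text
time: 63.95
tool_pos: [0.5585, -0.0192, 0.11]
tool_rot: [[-0.971, -0.238, -0.002], [-0.238, 0.971, -0.0], [0.002, -0.0, -1.0]]
ft_force: [0.6, 0.2, -1.6]
opening: 0.0134
finger_force: 45.0
```

drive_tool([
  {"x": 0.28,"y": -0.92,"z": 0,"yaw": 0,"hand": 1},
  {"x": 0.28,"y": -0.92,"z": 0,"yaw": 0,"hand": 1},
  {"x": 0.28,"y": -0.92,"z": 0,"yaw": 0,"hand": 1},
  {"x": 0.28,"y": -0.92,"z": 0,"yaw": 0,"hand": 1},
  {"x": 0.28,"y": -0.92,"z": 0,"yaw": 0,"hand": 1},
])

```text
time: 64.45
tool_pos: [0.5516, -0.139, 0.1101]
tool_rot: [[-0.971, -0.238, -0.002], [-0.238, 0.971, -0.0], [0.002, 0.0, -1.0]]
ft_force: [0.2, -0.0, -2.0]
opening: 0.0138
finger_force: 45.0
```

drive_tool([
  {"x": 0.28,"y": -0.92,"z": 0,"yaw": 0,"hand": 1},
  {"x": 0.28,"y": -0.92,"z": 0,"yaw": 0,"hand": 1},
  {"x": 0.14,"y": -0.4,"z": 0,"yaw": 0,"hand": 1},
  {"x": 0,"y": 0,"z": 0,"yaw": 0,"hand": 1},
  {"x": 0,"y": 0,"z": 0,"yaw": 0,"hand": 1},
])

```text
time: 64.95
tool_pos: [0.5489, -0.1947, 0.1105]
tool_rot: [[-0.971, -0.238, -0.001], [-0.238, 0.971, 0.001], [0.0, 0.001, -1.0]]
ft_force: [-0.0, 0.3, -1.4]
opening: 0.0135
finger_force: 45.0
```

Run:
```python
from h import *
import pickle
go(.548,-.2190,.075,13.7)
c=grab('wrist'); s=manip.read_state(); pickle.dump((c,s),open('w7.pkl','wb')); cv2.imwrite('pics/w7.png',c['image']); print(s['opening'],s['finger_force'])
```

```text
yaw 0.01 xyz [ 0.27 -0.94  1.42] now [ 0.5489 -0.1947  0.1105] -166.2 q7 110
0.01364907243771131 44.99927580356598
```

View pics/w7.png

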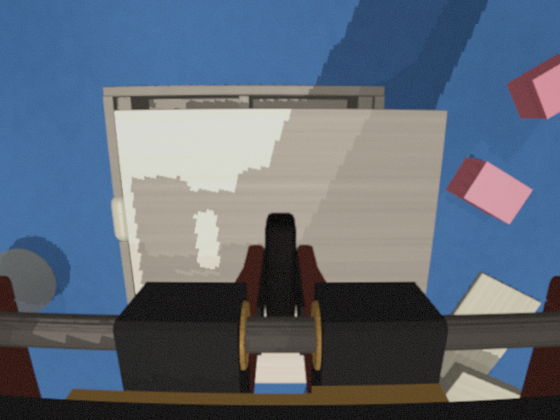

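The held cover's far edge runs from (115,110) to (445,111) above the box, and it is about one row short in y. I'll work out the cover's offset in the tool from those corners.

Run:
```python
from h import *
import pickle
c,s=pickle.load(open('w7.pkl','rb')); R=np.array(s['tool_rot']); p=np.array(s['tool_pos'])
P=onplane(c,[[115.5,110.5],[445.5,110.5],[435,250],[129,250]],p[2]-.0111+.005)
print(((P-p)@R*1000).round(1))
# box far rim outer edge / corners at z .049
Q=onplane(c,[[105,87.5],[383.5,87.5]],.049)[:,:2]-[.548,-.219]
a=np.radians(13.7); print((Q@np.array([[np.cos(a),-np.sin(a)],[np.sin(a),np.cos(a)]])*1000).round(1))
```

```text
[[ 76.8 -78.1   6. ]
 [ 76.7  78.    6.2]
 [  6.4  80.7   6.2]
 [  6.6 -79.3   6. ]]
[[-85.3 -85.5]
 [-84.5  87.1]]
```

drive_tool([
  {"x": 0.14,"y": -0.47,"z": 0,"yaw": 0,"hand": 1},
  {"x": 0.13,"y": -0.46,"z": 0,"yaw": 0,"hand": 1},
  {"x": 0,"y": 0,"z": 0.7,"yaw": 0,"hand": 1},
  {"x": 0,"y": 0,"z": 0.7,"yaw": 0,"hand": 1},
  {"x": 0,"y": 0,"z": 0,"yaw": 0,"hand": 1},
])

```text
time: 65.5
tool_pos: [0.5463, -0.2204, 0.0738]
tool_rot: [[-0.972, -0.236, -0.004], [-0.236, 0.972, 0.001], [0.004, 0.002, -1.0]]
ft_force: [-0.5, 0.4, -1.8]
opening: 0.0142
finger_force: 45.0
```

drive_tool([
  {"x": 0,"y": 0,"z": 0,"yaw": 0,"hand": 1},
  {"x": 0,"y": 0,"z": 0,"yaw": 0,"hand": 1},
])

```text
time: 65.7
tool_pos: [0.5488, -0.2204, 0.0768]
tool_rot: [[-0.972, -0.237, 0.001], [-0.237, 0.972, -0.0], [-0.001, -0.001, -1.0]]
ft_force: [-0.5, 0.3, -1.5]
opening: 0.0138
finger_force: 45.0
```

```bash
python3 -c "
from h import *
go(.548,-.2187,.06,13.7)"
```

```text
yaw -0.0 xyz [0.01 0.07 0.67] now [ 0.5488 -0.2204  0.0768] -166.3 q7 112
```

Well aligned. I'll lower gently on to the noses and watch the force.

drive_tool([
  {"x": 0.02,"y": 0.06,"z": 0.3,"yaw": 0,"hand": 1},
  {"x": 0,"y": 0,"z": 0.2,"yaw": 0,"hand": 1},
  {"x": 0,"y": 0,"z": 0,"yaw": 0,"hand": 1},
  {"x": 0,"y": 0,"z": 0,"yaw": 0,"hand": 1},
])

```text
time: 66.1
tool_pos: [0.5472, -0.2185, 0.0632]
tool_rot: [[-0.972, -0.237, -0.0], [-0.237, 0.972, 0.0], [0.0, 0.0, -1.0]]
ft_force: [-0.7, -0.5, -1.4]
opening: 0.0139
finger_force: 45.0
```

drive_tool([
  {"x": 0,"y": 0,"z": 0.1,"yaw": 0,"hand": 1},
  {"x": 0,"y": 0,"z": 0,"yaw": 0,"hand": 1},
])

```text
time: 66.3
tool_pos: [0.5478, -0.2192, 0.0611]
tool_rot: [[-0.972, -0.236, 0.001], [-0.236, 0.972, -0.001], [-0.001, -0.001, -1.0]]
ft_force: [-0.2, -1.4, -1.1]
opening: 0.0139
finger_force: 45.0
```

drive_tool([
  {"x": 0,"y": 0,"z": 0.1,"yaw": 0,"hand": 1},
  {"x": 0,"y": 0,"z": 0,"yaw": 0,"hand": 1},
])

```text
time: 66.5
tool_pos: [0.548, -0.2187, 0.0586]
tool_rot: [[-0.972, -0.237, 0.001], [-0.237, 0.972, -0.0], [-0.001, -0.0, -1.0]]
ft_force: [2.1, -0.7, 0.9]
opening: 0.0133
finger_force: 45.0
```

drive_tool([
  {"x": 0,"y": 0,"z": 0.08,"yaw": 0,"hand": 1},
  {"x": 0,"y": 0,"z": 0,"yaw": 0,"hand": 1},
])

```text
time: 66.7
tool_pos: [0.5474, -0.2185, 0.0561]
tool_rot: [[-0.972, -0.237, 0.0], [-0.237, 0.972, 0.0], [-0.0, 0.0, -1.0]]
ft_force: [2.0, -1.0, -1.8]
opening: 0.0134
finger_force: 45.0
```

drive_tool([
  {"x": 0,"y": 0,"z": 0.08,"yaw": 0,"hand": 1},
  {"x": 0,"y": 0,"z": 0,"yaw": 0,"hand": 1},
])

```text
time: 66.9
tool_pos: [0.5472, -0.2187, 0.0541]
tool_rot: [[-0.972, -0.237, -0.0], [-0.237, 0.972, 0.0], [0.0, 0.0, -1.0]]
ft_force: [2.1, -1.2, -1.4]
opening: 0.0138
finger_force: 45.0
```

drive_tool([
  {"x": 0,"y": 0,"z": 0.08,"yaw": 0,"hand": 1},
  {"x": 0,"y": 0,"z": 0,"yaw": 0,"hand": 1},
])

```text
time: 67.1
tool_pos: [0.5472, -0.2187, 0.0539]
tool_rot: [[-0.972, -0.237, -0.0], [-0.237, 0.972, -0.0], [0.0, -0.0, -1.0]]
ft_force: [-4.4, 1.1, 15.4]
opening: 0.014
finger_force: 45.0
```

It stops at z 0.0539 with 15 N, which is ledge height (0.0541 expected). I'll release, retreat, and check from the wrist.

drive_tool([
  {"x": 0,"y": 0,"z": 0.03,"yaw": 0,"hand": 1},
  {"x": 0,"y": 0,"z": 0,"yaw": 0,"hand": 1},
  {"x": 0,"y": 0,"z": 0,"yaw": 0,"hand": 0.3},
  {"x": 0,"y": 0,"z": 0,"yaw": 0,"hand": 0.3},
  {"x": 0,"y": 0,"z": 0,"yaw": 0,"hand": 0.3},
])

```text
time: 67.6
tool_pos: [0.5469, -0.2183, 0.0513]
tool_rot: [[-0.972, -0.237, -0.001], [-0.237, 0.972, 0.0], [0.001, 0.001, -1.0]]
ft_force: [-0.2, -0.5, 0.1]
opening: 0.0302
finger_force: 0.0
```

drive_tool([
  {"x": 0,"y": 0,"z": -0.4,"yaw": 0,"hand": 0.3},
  {"x": 0,"y": 0,"z": -0.8,"yaw": 0,"hand": 0.3},
  {"x": 0,"y": 0,"z": -1,"yaw": 0,"hand": 0.3},
  {"x": 0,"y": 0,"z": -1,"yaw": 0,"hand": 0.3},
  {"x": 0,"y": 0,"z": -1,"yaw": 0,"hand": 0.3},
])

```text
time: 68.1
tool_pos: [0.5472, -0.2185, 0.158]
tool_rot: [[-0.972, -0.237, -0.0], [-0.237, 0.972, 0.0], [0.0, 0.0, -1.0]]
ft_force: [-1.1, 0.6, -0.3]
opening: 0.0306
finger_force: 0.0
```

drive_tool([
  {"x": -0.8,"y": 0,"z": -0.4,"yaw": 0,"hand": 0.3},
  {"x": -0.8,"y": 0,"z": -0.4,"yaw": 0,"hand": 0.3},
  {"x": -0.8,"y": 0,"z": -0.4,"yaw": 0,"hand": 0.3},
  {"x": 0,"y": 0,"z": 0,"yaw": 0,"hand": 0.3},
  {"x": 0,"y": 0,"z": 0,"yaw": 0,"hand": 0.3},
])

```text
time: 68.6
tool_pos: [0.6052, -0.2043, 0.1866]
tool_rot: [[-0.971, -0.237, -0.001], [-0.237, 0.971, 0.0], [0.001, 0.0, -1.0]]
ft_force: [0.4, -0.7, -1.0]
opening: 0.0304
finger_force: 0.0
```

Run:
```python
from h import *
c=grab('wrist'); cv2.imwrite('pics/w8.png',c['image']); s=manip.read_state(); print(s['tool_pos'],s['time'])
im=cv2.resize(c['image'][0:300,120:440],None,fx=1.9,fy=1.9,interpolation=cv2.INTER_CUBIC); cv2.imwrite('pics/w8c.png',im)
import pickle; pickle.dump(c,open('w8.pkl','wb'))
```

```text
[ 0.60443519 -0.20468126  0.18614828] 68.65
```

View pics/w8c.png

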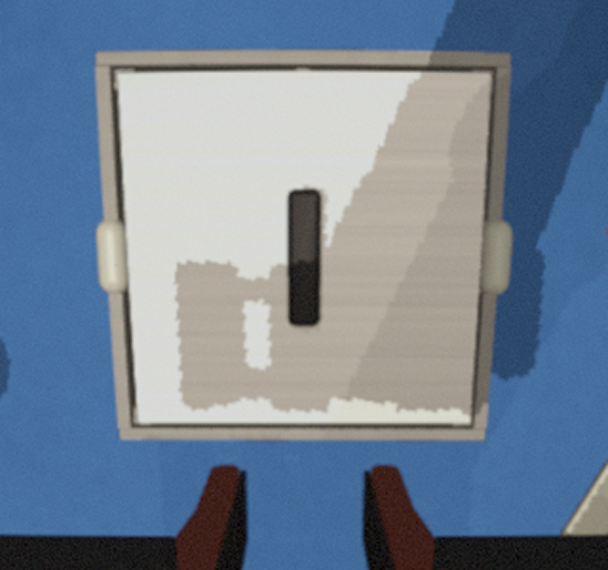

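The cover sits inside the rim on all sides, with the noses at crop (110,256) and (497,256) over its edges. I'll press its middle once with shut fingers to confirm it is home: the finger-bar top should be at z 0.074.

```bash
python3 -c "
from h import *
go(.548,-.2187,.085,13.7)"
```

```text
yaw -0.01 xyz [ 2.33 -0.01  4.05] now [ 0.6044 -0.2047  0.1861] -166.3 q7 111
```

drive_tool([
  {"x": 0.8,"y": 0,"z": 0,"yaw": 0,"hand": 1},
  {"x": 0.8,"y": 0,"z": 0.5,"yaw": 0,"hand": 1},
  {"x": 0.73,"y": 0,"z": 0.5,"yaw": 0,"hand": 1},
  {"x": 0,"y": 0,"z": 1,"yaw": 0,"hand": 1},
  {"x": 0,"y": 0,"z": 1,"yaw": 0,"hand": 1},
])

```text
time: 69.15
tool_pos: [0.547, -0.2194, 0.111]
tool_rot: [[-0.972, -0.235, -0.001], [-0.235, 0.972, -0.001], [0.001, -0.0, -1.0]]
ft_force: [-0.1, -0.4, -0.2]
opening: 0.0003
finger_force: 0.0
```

drive_tool([
  {"x": 0,"y": 0,"z": 0.8,"yaw": 0,"hand": 1},
  {"x": 0,"y": 0,"z": 0.2,"yaw": 0,"hand": 1},
  {"x": 0,"y": 0,"z": 0,"yaw": 0,"hand": 1},
  {"x": 0,"y": 0,"z": 0,"yaw": 0,"hand": 1},
])

```text
time: 69.55
tool_pos: [0.5492, -0.2185, 0.0875]
tool_rot: [[-0.972, -0.236, 0.001], [-0.236, 0.972, -0.0], [-0.001, -0.001, -1.0]]
ft_force: [-0.3, 1.0, -0.4]
opening: 0.0005
finger_force: 0.0
```

drive_tool([
  {"x": 0,"y": 0,"z": 0.2,"yaw": 0,"hand": 1},
  {"x": 0,"y": 0,"z": 0,"yaw": 0,"hand": 1},
])

```text
time: 69.75
tool_pos: [0.5491, -0.2183, 0.0819]
tool_rot: [[-0.972, -0.237, 0.0], [-0.237, 0.972, -0.0], [-0.0, -0.0, -1.0]]
ft_force: [0.2, 0.4, 0.3]
opening: 0.0004
finger_force: 0.0
```

drive_tool([
  {"x": 0,"y": 0,"z": 0.12,"yaw": 0,"hand": 1},
  {"x": 0,"y": 0,"z": 0,"yaw": 0,"hand": 1},
])

```text
time: 69.95
tool_pos: [0.5489, -0.2181, 0.0785]
tool_rot: [[-0.972, -0.237, -0.0], [-0.237, 0.972, 0.0], [0.0, 0.0, -1.0]]
ft_force: [0.4, 0.0, 0.1]
opening: 0.0004
finger_force: 0.0
```

No contact at 0.0785, so the cover is already below its high resting height of 0.080.

drive_tool([
  {"x": 0,"y": 0,"z": 0.12,"yaw": 0,"hand": 1},
  {"x": 0,"y": 0,"z": 0,"yaw": 0,"hand": 1},
])

```text
time: 70.15
tool_pos: [0.5488, -0.2181, 0.0753]
tool_rot: [[-0.972, -0.237, -0.001], [-0.237, 0.972, 0.0], [0.001, 0.0, -1.0]]
ft_force: [0.5, 0.9, 0.7]
opening: 0.0005
finger_force: 0.0
```

drive_tool([
  {"x": 0,"y": 0,"z": 0.06,"yaw": 0,"hand": 1},
  {"x": 0,"y": 0,"z": 0,"yaw": 0,"hand": 1},
])

```text
time: 70.35
tool_pos: [0.5491, -0.2182, 0.0745]
tool_rot: [[-0.972, -0.237, 0.0], [-0.237, 0.972, -0.0], [-0.0, -0.0, -1.0]]
ft_force: [-1.0, 0.7, 3.6]
opening: 0.0004
finger_force: 1.6
```

drive_tool([
  {"x": 0,"y": 0,"z": 0.06,"yaw": 0,"hand": 1},
  {"x": 0,"y": 0,"z": 0,"yaw": 0,"hand": 1},
])

```text
time: 70.55
tool_pos: [0.5492, -0.2182, 0.0743]
tool_rot: [[-0.972, -0.237, 0.0], [-0.237, 0.972, -0.0], [-0.0, -0.0, -1.0]]
ft_force: [-4.8, 2.1, 15.6]
opening: 0.0002
finger_force: 7.7
```

Firm at 0.0743 under 15.6 N, so the cover is home. I'll retreat and hand the job in.

drive_tool([
  {"x": 0,"y": 0,"z": -0.5,"yaw": 0,"hand": 1},
  {"x": 0,"y": 0,"z": -1,"yaw": 0,"hand": 1},
  {"x": 0,"y": 0,"z": -1,"yaw": 0,"hand": 1},
  {"x": 0,"y": 0,"z": -1,"yaw": 0,"hand": 1},
  {"x": 0,"y": 0,"z": 0,"yaw": 0,"hand": 1},
])

```text
time: 71.05
tool_pos: [0.5514, -0.2189, 0.164]
tool_rot: [[-0.972, -0.237, 0.006], [-0.237, 0.972, -0.002], [-0.006, -0.004, -1.0]]
ft_force: [-0.5, -0.2, -0.5]
opening: 0.0005
finger_force: 0.0
```

drive_tool([
  {"x": 0,"y": 0,"z": 0,"yaw": 0,"hand": 1},
  {"x": 0,"y": 0,"z": 0,"yaw": 0,"hand": 1},
  {"x": 0,"y": 0,"z": 0,"yaw": 0,"hand": 1},
])

```text
time: 71.35
tool_pos: [0.5482, -0.2179, 0.1589]
tool_rot: [[-0.972, -0.237, -0.002], [-0.237, 0.972, 0.001], [0.002, 0.001, -1.0]]
ft_force: [0.4, 0.0, -0.3]
opening: 0.0008
finger_force: 0.0
```

```bash
python3 -c "
from station import manip
print(manip.finish_job())"
```

```text
the job is handed in; nothing more can be done
None
```

I gauged all five bars in order, boxed tall bars 1 and 4 in the deep bay and short bars 2, 3 and 5 in the shallow bay, pressed the cover home, and handed the job in at about 71 s; no verdict was returned.

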